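Gauge and sort the blast nozzles, then hold the cabinet lid open

TASK

One of the two ceramic blast nozzles is worn out: try them on the upright gauge pin, since only the worn one slides right down to the gauge's base. Once it has been down on the base, scrap the worn nozzle in the round dish, and put the sound one in the rectangular tray. Then lift the window lid of the cleaning cabinet by its handle and finish while still holding it open at 60 degrees, so that a colleague can reach in and change the nozzle; let go of nothing at the end, and leave the sherds where they lie.

Things in the scene. Friction and masses are not known exactly. Their poses are not given: they have to be found in the camera images.
- nozzle_1: One of two white ceramic blast nozzles that look the same from outside and change places from start to start: a tube 50 mm long and 22 mm in outer diameter, with a flange 30 mm in diameter and 8 mm high at its foot; 45 g. It stands upright, flange down, bore vertical. Origin: on the bore's axis at the underside of the flange; z runs up the bore. One of the two nozzles (not told which) is worn to a bore of 11.5 mm, the other is sound with a bore of 8 mm.
- nozzle_2: One of two white ceramic blast nozzles that look the same from outside and change places from start to start: a tube 50 mm long and 22 mm in outer diameter, with a flange 30 mm in diameter and 8 mm high at its foot; 45 g. It stands upright, flange down, bore vertical. Origin: on the bore's axis at the underside of the flange; z runs up the bore. One of the two nozzles (not told which) is worn to a bore of 11.5 mm, the other is sound with a bore of 8 mm.
- gauge: Fixed wear gauge: an aluminium disc 64 mm in diameter and 12 mm high with a steel pin 9.5 mm in diameter standing in its centre, its end pointed (a cone over the top 5 mm, 4.4 mm across at the very tip). Origin: centre of the disc's underside; z up along the pin. A worn nozzle slides down until its flange rests on the disc; a sound one stops on the pin's point, about 40 mm higher.
- gauge_tip (a point): Tip of the gauge pin, 42 mm above the top of the gauge's disc (54 mm above the desk).
- gauge_seat (a point): Foot of the gauge pin, on its axis at the top of the disc, 12 mm above the desk: where the underside of a nozzle comes when it is fully down.
- dish: Round steel scrap dish, fixed to the desk, 112 mm across the rim and 18 mm high, inner floor 3 mm above the desk and 100 mm across. Origin: centre of its underside. Dish and tray may change places.
- tray: Rectangular aluminium tray for sound nozzles, fixed to the desk, 100 mm (its x) by 120 mm (its y), 18 mm high, walls and floor 2 mm thick. Origin: centre of its underside.
- cabinet: Bench-top abrasive cleaning cabinet, fixed, a grey sheet-metal box 210 mm deep (its x), 280 mm wide (its y), 125 mm high, with two rubber-cuffed hand ports in its front (-x) side, a short black pipe stub (34 mm out) on its left side and the window lid on top. Origin: centre of the underside; its -x side faces the robot.
- lid (a joint): Hinge of the window lid (grey frame 10 mm thick with a clear pane, 212 mm from hinge to front edge, 284 mm wide, 0.5 to 0.8 kg), in rad: 0 = shut, growing as the front edge is lifted, 1.4 = stop; 60 degrees = 1.047. The lid falls shut from any angle as soon as it is let go; lifting it at the handle takes 3 to 5 N.
- lid_handle (a point): Middle of the lid's handle: a round dark steel bar 10 mm in diameter, parallel to the hinge (the cabinet's y), 84 mm long between the bends of its two posts, 40 mm above the lid's top, 22 mm behind the lid's front edge. It is round and can turn between the fingers as the lid swings; it is free on both sides and underneath. From the hinge line it lies 190 mm forward (the cabinet's -x) and 46 mm up when the lid is shut.
- lid_hinge (a point): Middle of the hinge axis at the back (+x) rim of the cabinet, 129 mm above the desk; the axis is the cabinet's y.
- sherd_a: Loose pottery sherd, 62x49x15 mm, a bystander. Origin: centre of its underside.
- sherd_b: Loose pottery sherd, 56x37x12 mm, a bystander. Origin: centre of its underside.
- sherd_c: Loose pottery sherd, 69x64x14 mm, a bystander. Origin: centre of its underside.
There are look-alikes about, which are no part of the job. What is shaped like the nozzle_1 but green or pink is not meant.

How it is judged:
By the outcome, as a careful person would: the job done as asked, in the order asked, and still so for the second after the job is handed in, while the arm keeps its last pose, push and grip.
It also fails if it takes over 72 s, if anything falls off the work surface, if the arm or the gripper's body presses on something with over 40 N, if the wrist force passes 120 N, or if a joint passes its speed limit or range.

ROBOT

A 7-joint arm with a two-finger parallel gripper is mounted at the origin on a cart in front of the work surface, level with it; the furniture and walls round the work are solid. World frame = base frame: x ahead of the robot, y to its left, z up, the work surface at z = 0. Lengths are in m, angles in rad, forces in N, time in s.
With the tool pointing down it reaches from about 0.425 to 0.95 m from the base axis. Payload 4.7 kg.
Tool frame: the origin (TCP) lies midway between the tips of the shut fingers; the grasp point (between the pads) lies behind it (env.hold_point_z is the x of the grasp point in the tool frame, in m); x points along the fingers, y is the direction in which the jaws open and shut, and the axes are right-handed (so a half turn about x gives the same grasp; the last joint's range is limited). The gripper opens to 87 mm and grips with 3 to 60 N. Pads are 19 mm wide; open, the fingers measure 117 mm over their backs; the gripper's body (75 mm by 190 mm) begins 51 mm behind the grasp point.
Start: joints at [1.237, 0.469, -0.049, 1.532, 0.024, 1.141, -0.082], TCP at [0.203, -0.644, 0.223] pointing down, gripper open.
Joint ranges: [-2.59, 2.59], [-0.33, 1.99], [-1.39, 1.29], [0.1, 2.45], [-1.04, 4.18], [0.21, 1.99], [-2.66, 2.66]. Speed limits (rad/s): [2.57, 2.57, 3.14, 3.14, 3.14, 3.14, 3.14].

INTERFACE

Orientations are given as a unit quaternion [x, y, z, w].
In Python, from station import env gives the robot as it stands.
- The arm moves only by the tool jog_arm, never from a script. Its argument "targets" is a list of rows, each an object of numbers: "dx", "dy", "dz": the shift along the tool's x, y, z in m; "ax", "ay", "az": the turn, a rotation vector about the tool's x, y, z in rad; "hand": the opening, from 0 (shut) to 1 (fully open). A call has 1 to 8 rows; each row is the pose to reach, as a shift and turn from the pose commanded when the call began, along the tool's axes at that moment; what a row does not reach only later rows make up. A row lasts 1/12 s, in which the tool goes at most 41.7 mm and 7.16 degrees, less where a joint would pass 70% of its speed; a pose out of reach is approached as far as the arm can. A call with a gripper value outside its range is refused whole. The fingers move at their own pace and stop on an object; "squeeze" is the grip in N (left out, the last holds). Time passes only in rows, so rows that repeat a pose let the fingers close. It gives the time, the measured TCP pose, the force and the opening at its end, in the units of the state.
- env.observe(): the state, without advancing time (a new reading comes with each control period).
- env.read_camera(name): name is "scene" or "top"; returns (picture, depth): 400x640x3 uint8, red, green, blue; 400x640 float32, m along the optical axis (not along the pixel's ray), 0 where there is no reading.
- env.camera_info(name): a dict with "fx", "fy", "cx", "cy" (pixels), "view" (4x4, takes a point from world to camera coordinates). Camera axes: x right, y down, z forward; pixel columns grow to the right and rows downward; lengths in m; the calibration is good to about 2 mm. A picture is of the moment at which its call begins. camera_info takes no time and is no camera call.
- env.job_done(): hands the job in, once; it reports no verdict.
The state is a dict: "time_s": time; "joints": joint angles; "joint_velocities": joint speeds; "joint_efforts": joint torques, N m; "tool_pos": TCP position; "orientation": TCP orientation; "force": force on the tool from outside, world axes, zero at the start; "ft_torque": the same for the moment, N m; "finger_gap": opening from 0.0 (shut) to 1.0 (fully open).
Only numpy, scipy, OpenCV 4.12 (cv2) and the standard library are available. Lean on these libraries where they do the work, as an engineer would, in place of code of your own. Each camera call takes 0.05 s, during which the arm holds its last target.

## Working session

There is one attempt and no reset: what is moved stays moved. The work goes in short steps, Python scripts to look and compute and a tool call to move; the robot and the scene stay as the last step left them, time stands still between calls to the robot, and variables do not carry over. Pictures are saved under pics/ and viewed, and the job is handed in when it is done.

Besides the shell and the picture viewer there is one more tool, called as name(argument=value, ...) on one line, values as JSON. jog_arm: Moves the arm, as the interface text tells. Its arguments: {"type":"object","properties":{"targets":{"type":"array","items":{"type":"object","properties":{"dx":{"type":"number"},"dy":{"type":"number"},"dz":{"type":"number"},"ax":{"type":"number"},"ay":{"type":"number"},"az":{"type":"number"},"hand":{"type":"number"}}}},"squeeze":{"type":"number"}},"required":["targets"]}

```bash
ls; mkdir -p pics
python3 - <<'E'
from station import env
import cv2,numpy as np
print(env.observe()); print(env.hold_point_z)
for n in("scene","top"):
    p,d=env.read_camera(n); i=env.camera_info(n)
    print(n,i)
    cv2.imwrite(f"pics/{n}0.png",p[:,:,::-1]); np.savez(f"{n}0.npz",p=p,d=d)
E
```

```text
pics
{'time_s': 0.0, 'joints': array([ 1.23710943,  0.46943088, -0.04863399,  1.53369934,  0.02410738,
        1.14100752, -0.08231654]), 'joint_velocities': array([ 0.00032971,  0.00066687,  0.001641  , -0.00184865,  0.00210636,
        0.00182715, -0.00021943]), 'joint_efforts': array([-5.03876472e-04, -5.07975876e+01, -8.08763201e-02, -2.36154538e+01,
       -6.11466123e-02,  3.78444500e-02,  1.72565174e-04]), 'tool_pos': array([ 0.20240788, -0.64330012,  0.22150439]), 'orientation': array([-0.69878188, -0.10804126,  0.69903539, -0.10667943]), 'force': array([-0.21395346, -0.00760398,  0.42018488]), 'ft_torque': array([ 0.02439158,  0.02590507, -0.02110395]), 'finger_gap': 1.0023120134147145}
-0.0187
scene {'fx': 459.8793711462646, 'fy': 459.8793711462646, 'cx': 317.23587467336057, 'cy': 199.16178312815043, 'view': array([[-0.53962875, -0.84170886, -0.01808317,  0.26343532],
       [-0.35867069,  0.24927385, -0.89956539,  0.34882625],
       [ 0.76167982, -0.47894544, -0.43641163,  0.69498039],
       [ 0.        ,  0.        ,  0.        ,  1.        ]])}
top {'fx': 510.0717191527478, 'fy': 510.0717191527478, 'cx': 315.15817986409587, 'cy': 197.58596877276742, 'view': array([[-0.00720458, -0.99989405, -0.01264842, -0.05379052],
       [-0.9919412 ,  0.00874617, -0.12639682,  0.56728698],
       [ 0.12649406,  0.01163586, -0.99189912,  1.22012042],
       [ 0.        ,  0.        ,  0.        ,  1.        ]])}
```

View pics/scene0.png

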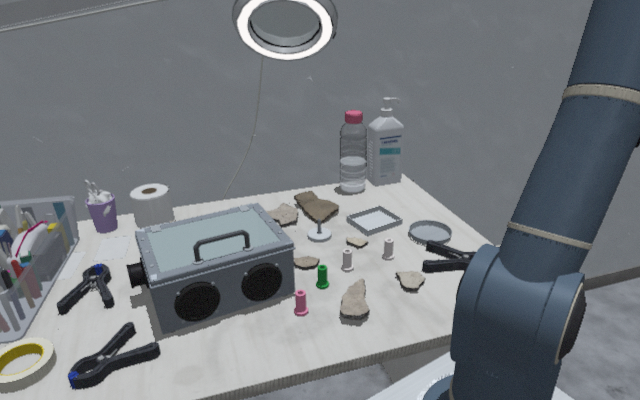

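View pics/top0.png

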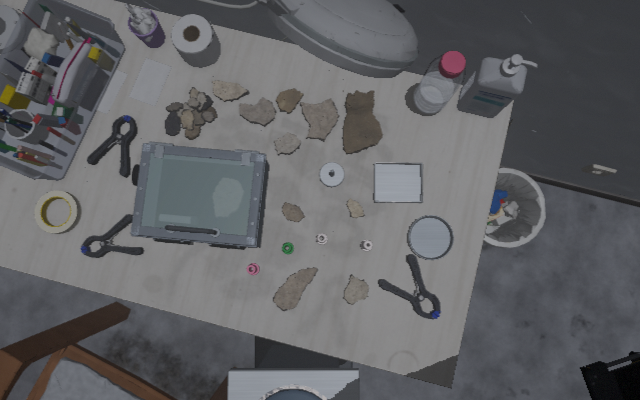

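The top view shows white nozzles at about (322,238) and (367,245), the gauge at (332,174), the tray at (398,183), the dish at (430,237), and the cabinet centred near (200,195). The pink and green ones are look-alikes. I'll enlarge it to measure.

```bash
cat > h.py <<'E'
from station import env
import numpy as np,cv2
def ray(n,u,v,z):
    i=env.camera_info(n);V=i['view'];R=V[:3,:3];t=V[:3,3]
    c=-R.T@t; d=R.T@np.array([(u-i['cx'])/i['fx'],(v-i['cy'])/i['fy'],1])
    return c+d*(z-c[2])/d[2]
def cloud(n,d):
    i=env.camera_info(n);V=i['view'];R=V[:3,:3];t=V[:3,3]
    v,u=np.mgrid[:400,:640]
    P=np.stack([(u-i['cx'])/i['fx']*d,(v-i['cy'])/i['fy']*d,d],-1)
    return (P-t)@R
def proj(n,p):
    i=env.camera_info(n);q=i['view'][:3,:3]@np.array(p)+i['view'][:3,3]
    return i['fx']*q[0]/q[2]+i['cx'],i['fy']*q[1]/q[2]+i['cy']
def crop(n,p,r,f,name):
    a=p[r[1]:r[3],r[0]:r[2],::-1]
    cv2.imwrite(name,cv2.resize(a,None,fx=f,fy=f,interpolation=cv2.INTER_CUBIC))
E
python3 - <<'E'
from h import *
t=np.load('top0.npz');s=np.load('scene0.npz')
crop('top',t['p'],(270,150,470,290),4,'pics/t_a.png')
crop('top',t['p'],(120,130,280,260),5,'pics/t_b.png')
crop('scene',s['p'],(280,190,460,325),4,'pics/s_a.png')
C=cloud('top',t['d']);S=cloud('scene',s['d'])
np.set_printoptions(precision=4,suppress=True)
for u,v in [(322,238),(367,245),(332,174),(398,183),(430,237),(200,195),(190,231),(288,248),(253,269),(340,350),(355,290)]: print(u,v,C[v,u],ray('top',u,v,0.05))
for u,v in [(347,251),(388,240),(319,236),(224,240),(300,292)]: print(u,v,S[v,u])
E
```

```text
322 238 [ 0.469  -0.0743  0.0033] [ 0.4667 -0.0743  0.05  ]
367 245 [ 0.4508 -0.1868 -0.0022] [ 0.4491 -0.1822  0.05  ]
332 174 [ 0.6255 -0.1005  0.0347] [ 0.6228 -0.1001  0.05  ]
398 183 [ 0.606  -0.2675  0.0053] [ 0.5991 -0.2607  0.05  ]
430 237 [ 0.4693 -0.3435  0.0042] [ 0.4671 -0.3338  0.05  ]
200 195 [0.5625 0.2025 0.1343] [0.5739 0.2227 0.05  ]
190 231 [0.478  0.2121 0.1777] [0.4861 0.2451 0.05  ]
288 248 [0.4447 0.0107 0.004 ] [0.4434 0.0077 0.05  ]
253 269 [0.3934 0.0978 0.0033] [0.3939 0.0916 0.05  ]
340 350 [ 0.1958 -0.1159 -0.0028] [ 0.2045 -0.1141  0.05  ]
355 290 [ 0.3407 -0.1541  0.011 ] [ 0.3428 -0.1516  0.05  ]
347 251 [ 0.4718 -0.0727  0.0455]
388 240 [ 0.4553 -0.1827  0.0461]
319 236 [ 0.6152 -0.0872  0.0114]
224 240 [0.5395 0.1943 0.1322]
300 292 [0.3993 0.0975 0.0464]
```

View pics/t_a.png

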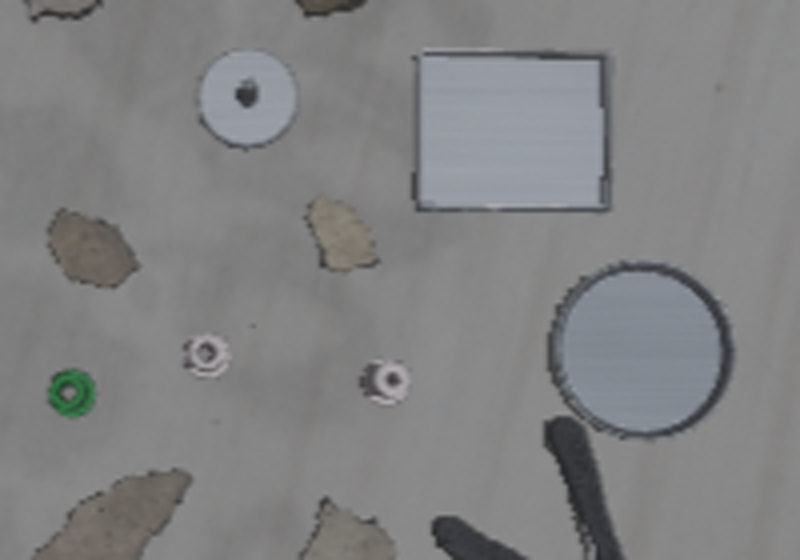

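View pics/t_b.png

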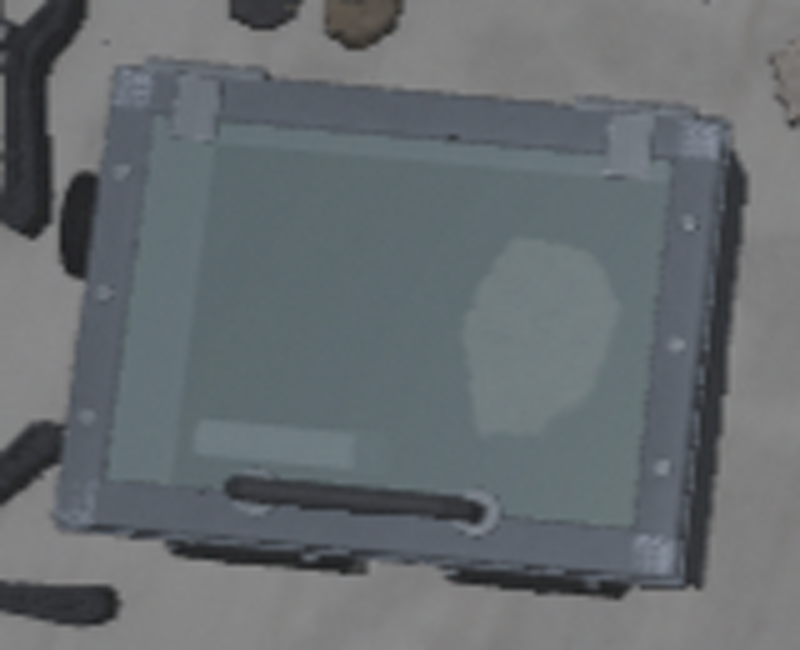

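View pics/s_a.png

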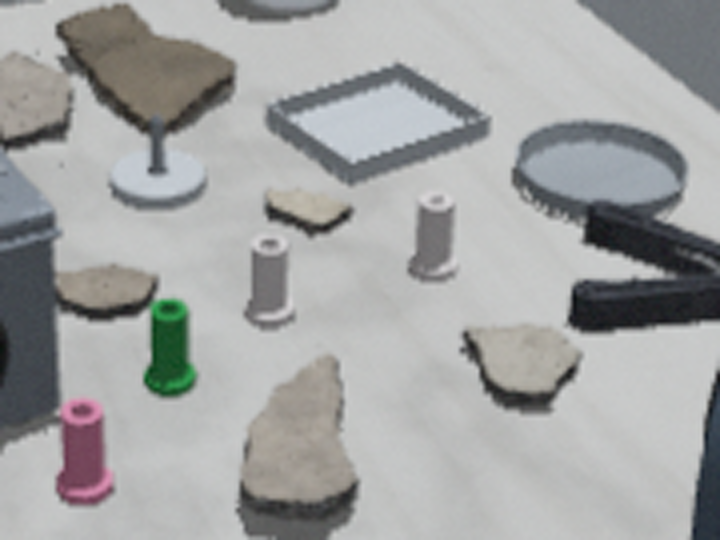

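Run:
```python
from h import *
np.set_printoptions(precision=4,suppress=True)
t=np.load('top0.npz');s=np.load('scene0.npz')
crop('top',t['p'],(310,226,380,256),11,'pics/t_c.png')
crop('scene',s['p'],(335,230,405,275),11,'pics/s_c.png')
crop('top',t['p'],(312,156,352,192),15,'pics/t_d.png')
# depth-cloud based: points above plane in regions
for n,D in(('top',t),('scene',s)):
    C=cloud(n,D['d'])
    for nm,c in (('n_left',(0.469,-.074)),('n_right',(.452,-.184)),('gauge',(.623,-.1)),):
        m=(np.hypot(C[...,0]-c[0],C[...,1]-c[1])<.04)&(C[...,2]>.044)&(C[...,2]<.07)&(D['d']>0)
        if m.sum(): print(n,nm,m.sum(),C[m].mean(0),C[m].min(0),C[m].max(0))
    m=(np.hypot(C[...,0]-.623,C[...,1]+.1)<.045)&(C[...,2]>.008)&(C[...,2]<.018)
    print('disc',C[m].mean(0),C[m].min(0),C[m].max(0))
```

```text
top n_left 48 [ 0.4676 -0.0732  0.0503] [ 0.4572 -0.084   0.0442] [ 0.4766 -0.0646  0.0562]
top n_right 57 [ 0.451  -0.1843  0.0507] [ 0.4418 -0.1944  0.0446] [ 0.4611 -0.1749  0.055 ]
top gauge 10 [ 0.6292 -0.1001  0.0531] [ 0.6248 -0.1026  0.0486] [ 0.6322 -0.0977  0.0564]
disc [ 0.6295 -0.1004  0.0133] [ 0.5985 -0.1313  0.0081] [ 0.661  -0.0706  0.0179]
scene n_left 49 [ 0.4664 -0.0686  0.0481] [ 0.4553 -0.0804  0.0447] [ 0.4772 -0.0594  0.0513]
scene n_right 48 [ 0.4489 -0.18    0.0479] [ 0.4396 -0.1909  0.0442] [ 0.461  -0.1701  0.0514]
scene gauge 10 [ 0.6274 -0.0951  0.0495] [ 0.6254 -0.0981  0.0454] [ 0.6301 -0.0925  0.053 ]
disc [ 0.625  -0.0947  0.0112] [ 0.5969 -0.126   0.0081] [ 0.6615 -0.0644  0.018 ]
```

View pics/t_c.png

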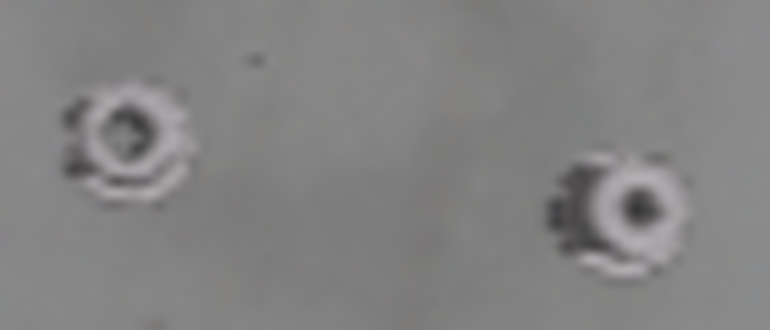

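View pics/s_c.png

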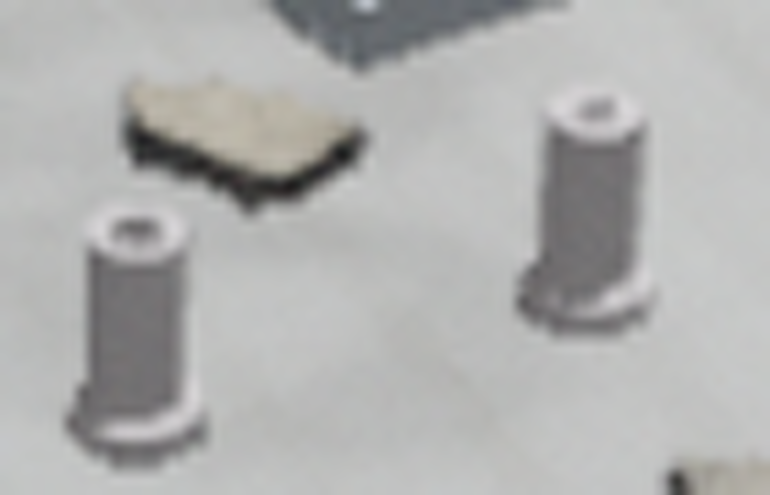

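View pics/t_d.png

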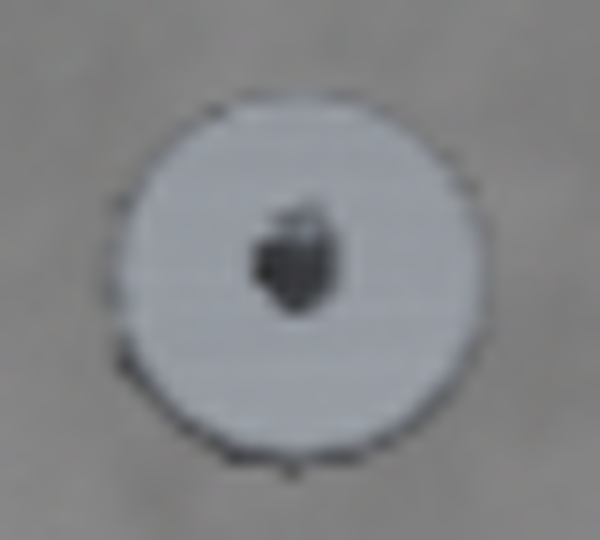

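```bash
cat >> h.py <<'E'
from scipy.spatial.transform import Rotation as Ro
np.set_printoptions(precision=4,suppress=True)
def axes(xdir,ydir):
    x=np.array(xdir,float);x/=np.linalg.norm(x);y=np.array(ydir,float);y-=x*(x@y);y/=np.linalg.norm(y)
    return np.stack([x,y,np.cross(x,y)],1)
def go(p=None,R=None,q=None,o=None):
    s=env.observe(); p0=np.array(s['tool_pos'] if o is None else o); R0=Ro.from_quat(s['orientation']).as_matrix()
    if q is not None: R0=Ro.from_quat(q).as_matrix()
    if p is not None: print('d',(R0.T@(np.array(p)-p0)).round(4))
    if R is not None:
        rv=Ro.from_matrix(R0.T@R).as_rotvec();print('a',rv.round(4),'deg',np.degrees(np.linalg.norm(rv)).round(1))
def st():
    s=env.observe();print('t',round(s['time_s'],2),'p',s['tool_pos'],'gap',round(s['finger_gap'],4),'F',s['force'],'j',s['joints']);print(Ro.from_quat(s['orientation']).as_matrix())
E
python3 - <<'E'
from h import *
st()
R=axes((0,0,-1),(1,0,0))
go((.467,-.071,.12),R); R=axes((0,0,-1),(-1,0,0)); go((.467,-.071,.12),R)
for n in('top','scene'):
    D=np.load(n+'0.npz');C=cloud(n,D['d']);m=(C[...,2]>.25)&(D['d']>0)&(C[...,0]<1.0)&(C[...,0]>.35)
    print(n,m.sum(),C[m].min(0) if m.any() else '',C[m].max(0) if m.any() else '')
    for a in np.arange(.35,1,.1):
        k=m&(C[...,0]>=a)&(C[...,0]<a+.1)
        if k.sum(): print(a,k.sum(),C[k].min(0),C[k].max(0))
E
```

```text
t 0.1 p [ 0.2024 -0.6434  0.2216] gap 1.0011 F [ 0.8635 -0.5043 -0.6802] j [ 1.2371  0.4694 -0.0486  1.5336  0.0241  1.141  -0.0823]
[[-0.0006  0.3001 -0.9539]
 [ 0.0017 -0.9539 -0.3001]
 [-1.     -0.0018  0.0001]]
d [ 0.1024 -0.4664 -0.4242]
a [-1.266  -0.0011  0.0016] deg 72.5
d [ 0.1024 -0.4664 -0.4242]
a [1.8756 0.0017 0.0012] deg 107.5
top 21031 [ 0.6744 -0.7377  0.25  ] [0.9335 0.1028 0.6535]
0.6499999999999999 6462 [ 0.6744 -0.2313  0.4934] [0.75   0.0066 0.6535]
0.7499999999999999 8813 [ 0.75   -0.7377  0.25  ] [0.85   0.1028 0.6514]
0.8499999999999999 5756 [ 0.85   -0.5292  0.2501] [ 0.9335 -0.2092  0.4528]
scene 42093 [ 0.6556 -1.2321  0.25  ] [1.     0.4779 0.5894]
0.6499999999999999 8813 [ 0.6556 -1.2321  0.25  ] [ 0.75   -0.0034  0.5767]
0.7499999999999999 14511 [ 0.75   -0.9142  0.25  ] [0.85   0.3244 0.5851]
0.8499999999999999 11878 [ 0.85   -0.5417  0.25  ] [0.95   0.4779 0.5894]
0.9499999999999998 6891 [ 0.95   -0.1712  0.25  ] [1.     0.0808 0.5725]
```

jog_arm(targets=[{"dx":0.05,"dy":-0.4664,"dz":-0.4242,"ax":-1.266},{"dx":0.05,"dy":-0.4664,"dz":-0.4242,"ax":-1.266},{"dx":0.05,"dy":-0.4664,"dz":-0.4242,"ax":-1.266},{"dx":0.05,"dy":-0.4664,"dz":-0.4242,"ax":-1.266},{"dx":0.05,"dy":-0.4664,"dz":-0.4242,"ax":-1.266},{"dx":0.05,"dy":-0.4664,"dz":-0.4242,"ax":-1.266},{"dx":0.05,"dy":-0.4664,"dz":-0.4242,"ax":-1.266},{"dx":0.05,"dy":-0.4664,"dz":-0.4242,"ax":-1.266}])

```text
schema error: expected keys dx, dy, dz, ax, ay, az, hand
```

Run:
```python
from h import *
st();go((.467,-.071,.12),axes((0,0,-1),(1,0,0)))
```

```text
t 0.1 p [ 0.2024 -0.6434  0.2216] gap 1.0011 F [ 0.8635 -0.5043 -0.6802] j [ 1.2371  0.4694 -0.0486  1.5336  0.0241  1.141  -0.0823]
[[-0.0006  0.3001 -0.9539]
 [ 0.0017 -0.9539 -0.3001]
 [-1.     -0.0018  0.0001]]
d [ 0.1024 -0.4664 -0.4242]
a [-1.266  -0.0011  0.0016] deg 72.5
```

All keys are needed in every row.

jog_arm(targets=[{"dx":0.05,"dy":-0.466,"dz":-0.424,"ax":-1.266,"ay":0,"az":0,"hand":1},{"dx":0.05,"dy":-0.466,"dz":-0.424,"ax":-1.266,"ay":0,"az":0,"hand":1},{"dx":0.05,"dy":-0.466,"dz":-0.424,"ax":-1.266,"ay":0,"az":0,"hand":1},{"dx":0.05,"dy":-0.466,"dz":-0.424,"ax":-1.266,"ay":0,"az":0,"hand":1},{"dx":0.05,"dy":-0.466,"dz":-0.424,"ax":-1.266,"ay":0,"az":0,"hand":1},{"dx":0.05,"dy":-0.466,"dz":-0.424,"ax":-1.266,"ay":0,"az":0,"hand":1},{"dx":0.05,"dy":-0.466,"dz":-0.424,"ax":-1.266,"ay":0,"az":0,"hand":1},{"dx":0.05,"dy":-0.466,"dz":-0.424,"ax":-1.266,"ay":0,"az":0,"hand":1}])

```text
time_s: 0.77
tool_pos: [0.3423, -0.3403, 0.1959]
orientation: [-0.561, -0.431, 0.561, -0.431]
force: [1.0, 0.4, 0.3]
finger_gap: 0.999
```

Run:
```python
from h import *
st();go((.467,-.071,.12),axes((0,0,-1),(1,0,0)))
```

```text
t 0.77 p [ 0.3423 -0.3403  0.1959] gap 0.9995 F [1.0254 0.4023 0.2518] j [ 1.0277  0.2085 -0.3806  1.9906  0.0944  0.9593  0.3401]
[[-0.0003  0.9664 -0.2572]
 [-0.0001 -0.2572 -0.9664]
 [-1.     -0.0003  0.0001]]
d [ 0.0758  0.0512 -0.2923]
a [-0.2601  0.0001  0.0003] deg 14.9
```

jog_arm(targets=[{"dx":0.076,"dy":0.05,"dz":-0.292,"ax":-0.26,"ay":0,"az":0,"hand":1},{"dx":0.076,"dy":0.05,"dz":-0.292,"ax":-0.26,"ay":0,"az":0,"hand":1},{"dx":0.076,"dy":0.05,"dz":-0.292,"ax":-0.26,"ay":0,"az":0,"hand":1},{"dx":0.076,"dy":0.05,"dz":-0.292,"ax":-0.26,"ay":0,"az":0,"hand":1},{"dx":0.076,"dy":0.05,"dz":-0.292,"ax":-0.26,"ay":0,"az":0,"hand":1},{"dx":0.076,"dy":0.05,"dz":-0.292,"ax":-0.26,"ay":0,"az":0,"hand":1},{"dx":0.076,"dy":0.05,"dz":-0.292,"ax":-0.26,"ay":0,"az":0,"hand":1},{"dx":0.076,"dy":0.05,"dz":-0.292,"ax":-0.26,"ay":0,"az":0,"hand":1}])

```text
time_s: 1.43
tool_pos: [0.4684, -0.0675, 0.1193]
orientation: [0.501, 0.501, -0.499, 0.5]
force: [0.7, 0.3, 0.8]
finger_gap: 0.997
```

Run:
```python
from h import *
st();go((.467,-.071,.0175),axes((0,0,-1),(1,0,0)))
```

```text
t 1.43 p [ 0.4684 -0.0675  0.1193] gap 0.997 F [0.7232 0.3441 0.8372] j [ 0.5313  0.3256 -0.5642  2.081   0.2367  0.7965 -0.1743]
[[ 0.0003  1.      0.0016]
 [ 0.0034  0.0016 -1.    ]
 [-1.      0.0003 -0.0034]]
d [ 0.1018 -0.0014  0.0038]
a [ 0.0016 -0.0034 -0.0003] deg 0.2
```

jog_arm(targets=[{"dx":0.03,"dy":-0.001,"dz":0.003,"ax":0,"ay":0,"az":0,"hand":1},{"dx":0.06,"dy":-0.001,"dz":0.003,"ax":0,"ay":0,"az":0,"hand":1},{"dx":0.085,"dy":-0.001,"dz":0.003,"ax":0,"ay":0,"az":0,"hand":1},{"dx":0.101,"dy":-0.001,"dz":0.003,"ax":0,"ay":0,"az":0,"hand":1},{"dx":0.101,"dy":-0.001,"dz":0.003,"ax":0,"ay":0,"az":0,"hand":1},{"dx":0.101,"dy":-0.001,"dz":0.003,"ax":0,"ay":0,"az":0,"hand":1}])

```text
time_s: 1.93
tool_pos: [0.4656, -0.0765, 0.0186]
orientation: [-0.501, -0.499, 0.502, -0.498]
force: [0.3, -0.7, -0.2]
finger_gap: 0.998
```

Run:
```python
from h import *
st()
t,d=env.read_camera('top');s,d=env.read_camera('scene')
crop('top',t,(270,150,470,290),4,'pics/t1.png')
crop('scene',s,(280,190,460,325),4,'pics/s1.png')
```

```text
t 1.93 p [ 0.4656 -0.0765  0.0186] gap 0.9977 F [ 0.3053 -0.7472 -0.2317] j [ 0.4495  0.4877 -0.4631  2.1548  0.3904  0.581  -0.3033]
[[-0.002   1.     -0.0057]
 [ 0.0005 -0.0057 -1.    ]
 [-1.     -0.002  -0.0005]]
```

View pics/t1.png

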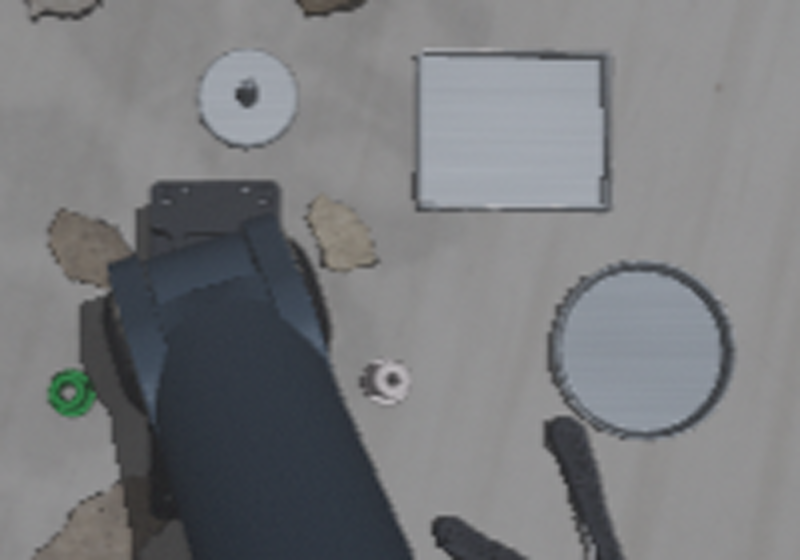

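View pics/s1.png

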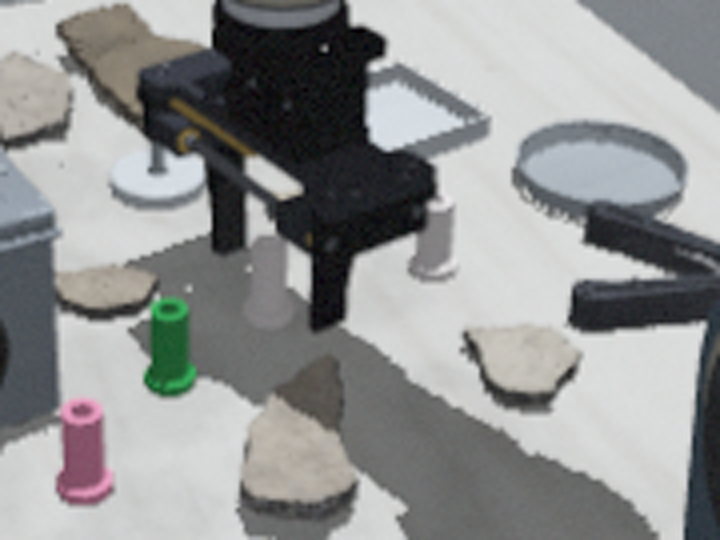

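The nozzle stands between the jaws. I'll move 5 mm in +y and grip.

jog_arm(targets=[{"dx":0,"dy":0,"dz":-0.004,"ax":0,"ay":0,"az":0,"hand":1},{"dx":0,"dy":0,"dz":-0.004,"ax":0,"ay":0,"az":0,"hand":0.3},{"dx":0,"dy":0,"dz":-0.004,"ax":0,"ay":0,"az":0,"hand":0.2},{"dx":0,"dy":0,"dz":-0.004,"ax":0,"ay":0,"az":0,"hand":0.15},{"dx":0,"dy":0,"dz":-0.004,"ax":0,"ay":0,"az":0,"hand":0.1},{"dx":0,"dy":0,"dz":-0.004,"ax":0,"ay":0,"az":0,"hand":0.1},{"dx":0,"dy":0,"dz":-0.004,"ax":0,"ay":0,"az":0,"hand":0.1}], squeeze=12)

```text
time_s: 2.62
tool_pos: [0.4662, -0.0729, 0.0192]
orientation: [0.502, 0.498, -0.502, 0.499]
force: [-0.2, -0.4, 0.7]
finger_gap: 0.631
```

Run:
```python
from h import *
st()
```

```text
t 2.62 p [ 0.4662 -0.0729  0.0192] gap 0.6306 F [-0.1946 -0.4186  0.7349] j [ 0.4417  0.4859 -0.4632  2.1559  0.3912  0.5796 -0.3126]
[[ 0.0001  1.     -0.0062]
 [-0.0001 -0.0062 -1.    ]
 [-1.      0.0001  0.0001]]
```

jog_arm(targets=[{"dx":0,"dy":0,"dz":0,"ax":0,"ay":0,"az":0,"hand":0.1},{"dx":0,"dy":0,"dz":0,"ax":0,"ay":0,"az":0,"hand":0.1},{"dx":0,"dy":0,"dz":0,"ax":0,"ay":0,"az":0,"hand":0.1},{"dx":0,"dy":0,"dz":0,"ax":0,"ay":0,"az":0,"hand":0.1},{"dx":0,"dy":0,"dz":0,"ax":0,"ay":0,"az":0,"hand":0.1},{"dx":0,"dy":0,"dz":0,"ax":0,"ay":0,"az":0,"hand":0.1},{"dx":0,"dy":0,"dz":0,"ax":0,"ay":0,"az":0,"hand":0.1},{"dx":0,"dy":0,"dz":0,"ax":0,"ay":0,"az":0,"hand":0.1}], squeeze=12)

```text
time_s: 3.28
tool_pos: [0.4662, -0.0728, 0.0192]
orientation: [-0.501, -0.498, 0.502, -0.499]
force: [-0.3, 1.6, -0.3]
finger_gap: 0.248
```

Run:
```python
from h import *
st()
```

```text
t 3.28 p [ 0.4662 -0.0728  0.0192] gap 0.2482 F [-0.295   1.5529 -0.3224] j [ 0.4416  0.486  -0.4633  2.156   0.3912  0.5795 -0.3126]
[[ 0.      1.     -0.006 ]
 [-0.0001 -0.006  -1.    ]
 [-1.      0.      0.0001]]
```

jog_arm(targets=[{"dx":-0.03,"dy":0,"dz":0,"ax":0,"ay":0,"az":0,"hand":0.1},{"dx":-0.07,"dy":0,"dz":0,"ax":0,"ay":0,"az":0,"hand":0.1},{"dx":-0.08,"dy":0.04,"dz":0.0065,"ax":0,"ay":0,"az":0,"hand":0.1},{"dx":-0.08,"dy":0.08,"dz":0.013,"ax":0,"ay":0,"az":0,"hand":0.1},{"dx":-0.08,"dy":0.12,"dz":0.019,"ax":0,"ay":0,"az":0,"hand":0.1},{"dx":-0.08,"dy":0.161,"dz":0.0256,"ax":0,"ay":0,"az":0,"hand":0.1},{"dx":-0.08,"dy":0.161,"dz":0.0256,"ax":0,"ay":0,"az":0,"hand":0.1},{"dx":-0.08,"dy":0.161,"dz":0.0256,"ax":0,"ay":0,"az":0,"hand":0.1}], squeeze=15)

```text
time_s: 3.95
tool_pos: [0.6282, -0.0994, 0.0983]
orientation: [0.502, 0.499, -0.502, 0.498]
force: [-0.4, -0.9, -0.1]
finger_gap: 0.243
```

jog_arm(targets=[{"dx":0,"dy":0,"dz":0,"ax":0,"ay":0,"az":0,"hand":0.1},{"dx":0,"dy":0,"dz":0,"ax":0,"ay":0,"az":0,"hand":0.1}])

```text
time_s: 4.12
tool_pos: [0.6253, -0.0989, 0.0988]
orientation: [-0.501, -0.499, 0.502, -0.498]
force: [-0.1, 0.1, -1.0]
finger_gap: 0.246
```

Run:
```python
from h import *
st()
t,d=env.read_camera('top');s,d=env.read_camera('scene')
np.savez('s2.npz',p=s,d=d)
crop('scene',s,(250,150,400,260),5,'pics/s2.png')
cv2.imwrite('pics/t2.png',t[:,:,::-1])
```

```text
t 4.12 p [ 0.6253 -0.0989  0.0988] gap 0.2462 F [-0.0562  0.0891 -1.0261] j [ 0.4427  0.5786 -0.4953  1.7314  0.3334  0.9183 -0.1952]
[[-0.002   1.     -0.0053]
 [-0.0001 -0.0053 -1.    ]
 [-1.     -0.002   0.0001]]
```

View pics/s2.png

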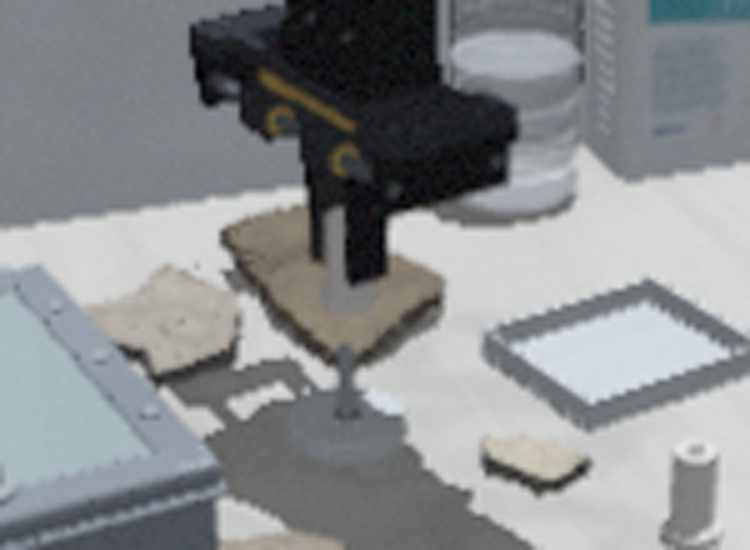

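View pics/t2.png

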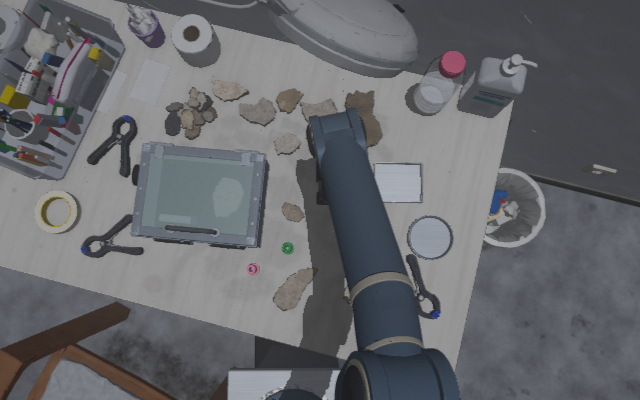

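Run:
```python
from h import *
D=np.load('s2.npz');p=D['p']
r=(290,185,350,245);f=10
crop('scene',p,r,f,'pics/s2b.png')
im=cv2.imread('pics/s2b.png')
for g in [(.6265,-.095)]:
  for z in (.012,.033,.054,.0796,.0876,.11):
    u,v=proj('scene',(*g,z)); c=(int((u-r[0]+.5)*f),int((v-r[1]+.5)*f)); print(z,u,v,c)
    cv2.circle(im,c,4,(0,0,255),-1)
cv2.imwrite('pics/s2c.png',im)
# px shifts per 1mm x,y
a=np.array(proj('scene',(.6265,-.095,.08)));print(np.array(proj('scene',(.6275,-.095,.08)))-a,np.array(proj('scene',(.6265,-.094,.08)))-a,np.array(proj('scene',(.6265,-.095,.081)))-a)
```

```text
0.012 319.1715471399935 233.1636609843095 (296, 486)
0.033 319.04115434711997 226.20271244876992 (295, 417)
0.054 318.90876005158276 219.13491477894803 (294, 346)
0.0796 318.7445904293535 210.3708085254265 (292, 258)
0.0876 318.69264959750245 207.5979753845757 (291, 230)
0.11 318.5455656841907 199.7459804360367 (290, 152)
[-0.2107 -0.1465] [-0.3268  0.1014] [-0.0065 -0.3458]
```

View pics/s2c.png

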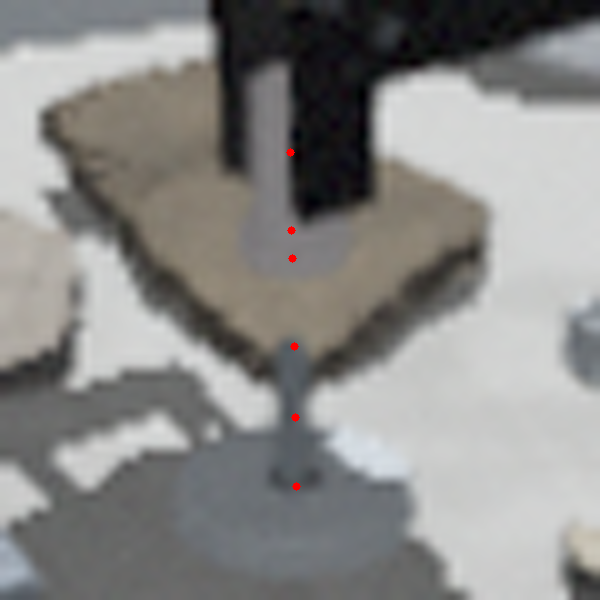

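Pin and nozzle line up to about 1 mm in the scene view (flange centre at 296, pin at about 294 in the crop). I'll nudge +1.5 mm in x and lower gently.

jog_arm(targets=[{"dx":0.01,"dy":0.0015,"dz":0,"ax":0,"ay":0,"az":0,"hand":0.1},{"dx":0.018,"dy":0.0015,"dz":0,"ax":0,"ay":0,"az":0,"hand":0.1},{"dx":0.022,"dy":0.0015,"dz":0,"ax":0,"ay":0,"az":0,"hand":0.1},{"dx":0.025,"dy":0.0015,"dz":0,"ax":0,"ay":0,"az":0,"hand":0.1},{"dx":0.028,"dy":0.0015,"dz":0,"ax":0,"ay":0,"az":0,"hand":0.1},{"dx":0.031,"dy":0.0015,"dz":0,"ax":0,"ay":0,"az":0,"hand":0.1},{"dx":0.033,"dy":0.0015,"dz":0,"ax":0,"ay":0,"az":0,"hand":0.1},{"dx":0.033,"dy":0.0015,"dz":0,"ax":0,"ay":0,"az":0,"hand":0.1}])

```text
time_s: 4.88
tool_pos: [0.6286, -0.0994, 0.0658]
orientation: [-0.501, -0.498, 0.502, -0.499]
force: [0.6, -0.7, 0.2]
finger_gap: 0.243
```

Run:
```python
from h import *
st()
s,d=env.read_camera('scene')
crop('scene',s,(290,185,350,245),10,'pics/s3.png')
```

```text
t 4.88 p [ 0.6286 -0.0994  0.0658] gap 0.2426 F [ 0.6309 -0.6575  0.2058] j [ 0.4283  0.6208 -0.477   1.7462  0.3596  0.8622 -0.2156]
[[ 0.0001  1.     -0.006 ]
 [-0.0001 -0.006  -1.    ]
 [-1.      0.0001  0.0001]]
```

View pics/s3.png

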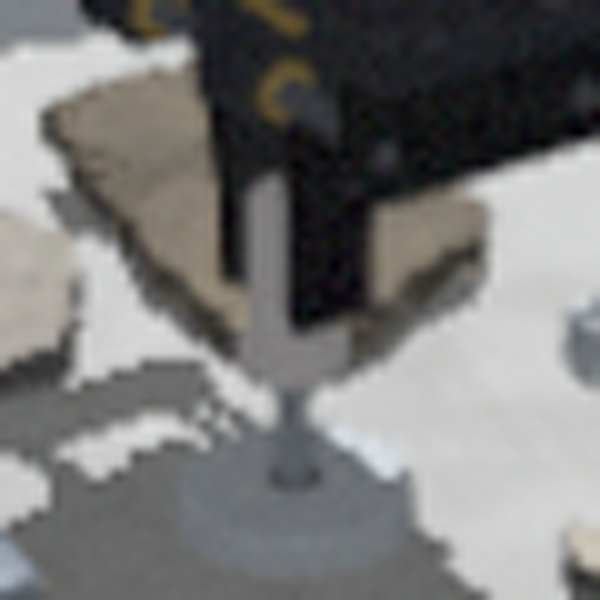

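No contact force with the flange at 46.6 mm, below the 50.5 mm where a sound one would stop. I'll continue down.

jog_arm(targets=[{"dx":0.005,"dy":0,"dz":0,"ax":0,"ay":0,"az":0,"hand":0.1},{"dx":0.01,"dy":0,"dz":0,"ax":0,"ay":0,"az":0,"hand":0.1},{"dx":0.016,"dy":0,"dz":0,"ax":0,"ay":0,"az":0,"hand":0.1},{"dx":0.022,"dy":0,"dz":0,"ax":0,"ay":0,"az":0,"hand":0.1},{"dx":0.028,"dy":0,"dz":0,"ax":0,"ay":0,"az":0,"hand":0.1},{"dx":0.031,"dy":0,"dz":0,"ax":0,"ay":0,"az":0,"hand":0.1},{"dx":0.033,"dy":0,"dz":0,"ax":0,"ay":0,"az":0,"hand":0.1},{"dx":0.034,"dy":0,"dz":0,"ax":0,"ay":0,"az":0,"hand":0.1}])

```text
time_s: 5.6
tool_pos: [0.6287, -0.0995, 0.0319]
orientation: [-0.501, -0.498, 0.502, -0.499]
force: [1.5, -0.7, 0.1]
finger_gap: 0.245
```

jog_arm(targets=[{"dx":0,"dy":0,"dz":0,"ax":0,"ay":0,"az":0,"hand":0.3},{"dx":0,"dy":0,"dz":0,"ax":0,"ay":0,"az":0,"hand":0.45},{"dx":0,"dy":0,"dz":0,"ax":0,"ay":0,"az":0,"hand":0.45},{"dx":0,"dy":0,"dz":0,"ax":0,"ay":0,"az":0,"hand":0.45},{"dx":0,"dy":0,"dz":0,"ax":0,"ay":0,"az":0,"hand":0.45}])

```text
time_s: 6.02
tool_pos: [0.6284, -0.0991, 0.0323]
orientation: [-0.501, -0.499, 0.501, -0.498]
force: [0.9, 0.4, 0.3]
finger_gap: 0.436
```

Run:
```python
from h import *
st()
s,d=env.read_camera('scene')
crop('scene',s,(290,185,350,245),10,'pics/s4.png')
```

```text
t 6.02 p [ 0.6284 -0.0991  0.0323] gap 0.4357 F [0.8929 0.4235 0.2822] j [ 0.4135  0.6623 -0.4573  1.7642  0.386   0.8052 -0.237 ]
[[-0.0001  1.     -0.0058]
 [ 0.0001 -0.0058 -1.    ]
 [-1.     -0.0001 -0.0001]]
```

View pics/s4.png

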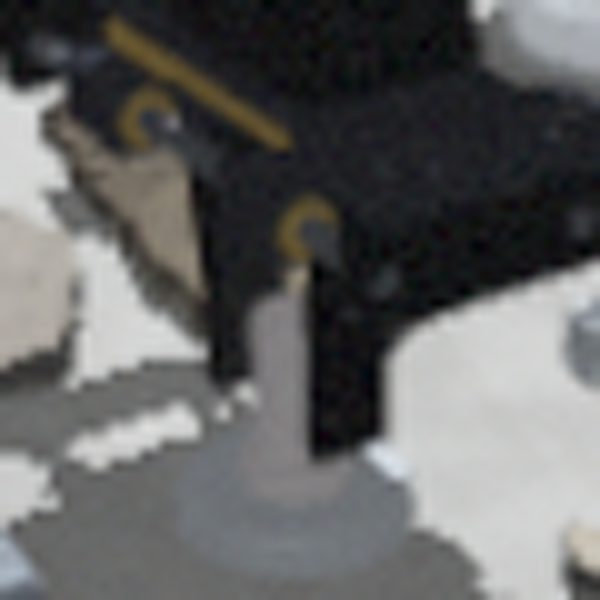

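The worn nozzle (the left one) sits flat on the gauge base. I'll regrip it and work out the dish and tray centres.

jog_arm(targets=[{"dx":0,"dy":0,"dz":0,"ax":0,"ay":0,"az":0,"hand":0.1},{"dx":0,"dy":0,"dz":0,"ax":0,"ay":0,"az":0,"hand":0.1},{"dx":0,"dy":0,"dz":0,"ax":0,"ay":0,"az":0,"hand":0.1},{"dx":0,"dy":0,"dz":0,"ax":0,"ay":0,"az":0,"hand":0.1},{"dx":0,"dy":0,"dz":0,"ax":0,"ay":0,"az":0,"hand":0.1},{"dx":0,"dy":0,"dz":0,"ax":0,"ay":0,"az":0,"hand":0.1}])

```text
time_s: 6.57
tool_pos: [0.6286, -0.0993, 0.0322]
orientation: [0.502, 0.498, -0.501, 0.499]
force: [-0.1, 0.0, -0.8]
finger_gap: 0.247
```

Run:
```python
from h import *
st()
print('dish',ray('top',429.8,237,.018)); print('dish scene',ray('scene',280+600/4,190+ (122+222)/8,.018))
for a in [(415,52),(608,52),(608,210),(415,210)]: print(ray('top',270+a[0]/4,150+a[1]/4,.018))
for a in [(268,105),(398,65),(490,122),(350,180)]: print('s',ray('scene',280+a[0]/4,190+a[1]/4,.018))
go((.468,-.338,.10),axes((0,0,-1),(1,0,0)))
```

```text
t 6.57 p [ 0.6286 -0.0993  0.0322] gap 0.2474 F [-0.0779  0.0311 -0.8449] j [ 0.4135  0.6625 -0.4571  1.7639  0.3862  0.8049 -0.237 ]
[[ 0.0002  1.     -0.006 ]
 [-0.     -0.006  -1.    ]
 [-1.      0.0002  0.    ]]
dish [ 0.4686 -0.3401  0.018 ]
dish scene [ 0.456  -0.3267  0.018 ]
[ 0.6555 -0.2061  0.018 ]
[ 0.6543 -0.3271  0.018 ]
[ 0.5544 -0.3238  0.018 ]
[ 0.5555 -0.2039  0.018 ]
s [ 0.6526 -0.2044  0.018 ]
s [ 0.649  -0.3181  0.018 ]
s [ 0.5468 -0.3142  0.018 ]
s [ 0.5392 -0.1873  0.018 ]
d [-0.0678 -0.1592  0.2397]
a [-0.006   0.     -0.0002] deg 0.3
```

jog_arm(targets=[{"dx":-0.035,"dy":0,"dz":0,"ax":0,"ay":0,"az":0,"hand":0.1},{"dx":-0.07,"dy":0,"dz":0,"ax":0,"ay":0,"az":0,"hand":0.1},{"dx":-0.075,"dy":0,"dz":0,"ax":0,"ay":0,"az":0,"hand":0.1},{"dx":-0.075,"dy":-0.02,"dz":0.03,"ax":0,"ay":0,"az":0,"hand":0.1},{"dx":-0.075,"dy":-0.04,"dz":0.06,"ax":0,"ay":0,"az":0,"hand":0.1},{"dx":-0.075,"dy":-0.06,"dz":0.09,"ax":0,"ay":0,"az":0,"hand":0.1},{"dx":-0.075,"dy":-0.08,"dz":0.12,"ax":0,"ay":0,"az":0,"hand":0.1},{"dx":-0.075,"dy":-0.1,"dz":0.15,"ax":0,"ay":0,"az":0,"hand":0.1}])

```text
time_s: 7.23
tool_pos: [0.5263, -0.2499, 0.1071]
orientation: [-0.501, -0.499, 0.502, -0.499]
force: [0.4, -0.7, -0.5]
finger_gap: 0.249
```

jog_arm(targets=[{"dx":0,"dy":-0.02,"dz":0.03,"ax":0,"ay":0,"az":0,"hand":0.1},{"dx":0,"dy":-0.04,"dz":0.06,"ax":0,"ay":0,"az":0,"hand":0.1},{"dx":0,"dy":-0.06,"dz":0.087,"ax":0,"ay":0,"az":0,"hand":0.1},{"dx":0,"dy":-0.06,"dz":0.087,"ax":0,"ay":0,"az":0,"hand":0.1},{"dx":0,"dy":-0.06,"dz":0.087,"ax":0,"ay":0,"az":0,"hand":0.1}])

```text
time_s: 7.65
tool_pos: [0.465, -0.3378, 0.1068]
orientation: [-0.502, -0.497, 0.503, -0.497]
force: [1.9, -0.2, 0.2]
finger_gap: 0.249
```

Run:
```python
from h import *
st()
go((.467,-.337,.025))
```

```text
t 7.65 p [ 0.465  -0.3378  0.1068] gap 0.2491 F [ 1.9106 -0.1644  0.1837] j [ 0.9239  0.4816 -0.4852  1.8678  0.2898  0.8626  0.2835]
[[-0.0012  0.9999 -0.0115]
 [-0.0005 -0.0115 -0.9999]
 [-1.     -0.0012  0.0006]]
d [ 0.0818  0.0021 -0.0009]
```

jog_arm(targets=[{"dx":0.025,"dy":0.002,"dz":0,"ax":0,"ay":0,"az":0,"hand":0.1},{"dx":0.05,"dy":0.002,"dz":0,"ax":0,"ay":0,"az":0,"hand":0.1},{"dx":0.07,"dy":0.002,"dz":0,"ax":0,"ay":0,"az":0,"hand":0.1},{"dx":0.08,"dy":0.002,"dz":0,"ax":0,"ay":0,"az":0,"hand":0.1},{"dx":0.083,"dy":0.002,"dz":0,"ax":0,"ay":0,"az":0,"hand":0.1},{"dx":0.083,"dy":0.002,"dz":0,"ax":0,"ay":0,"az":0,"hand":0.1},{"dx":0.083,"dy":0.002,"dz":0,"ax":0,"ay":0,"az":0,"hand":0.1}])

```text
time_s: 8.23
tool_pos: [0.4702, -0.335, 0.0249]
orientation: [0.501, 0.498, -0.501, 0.499]
force: [0.5, -0.4, 0.1]
finger_gap: 0.242
```

Run:
```python
from h import *
st()
s,d=env.read_camera('scene')
crop('scene',s,(380,180,500,270),6,'pics/s5.png')
```

```text
t 8.23 p [ 0.4702 -0.335   0.0249] gap 0.2419 F [ 0.516  -0.4407  0.0821] j [ 0.8718  0.5946 -0.4338  1.9136  0.3691  0.7103  0.2157]
[[ 0.0014  1.     -0.0048]
 [-0.0005 -0.0048 -1.    ]
 [-1.      0.0014  0.0005]]
```

View pics/s5.png

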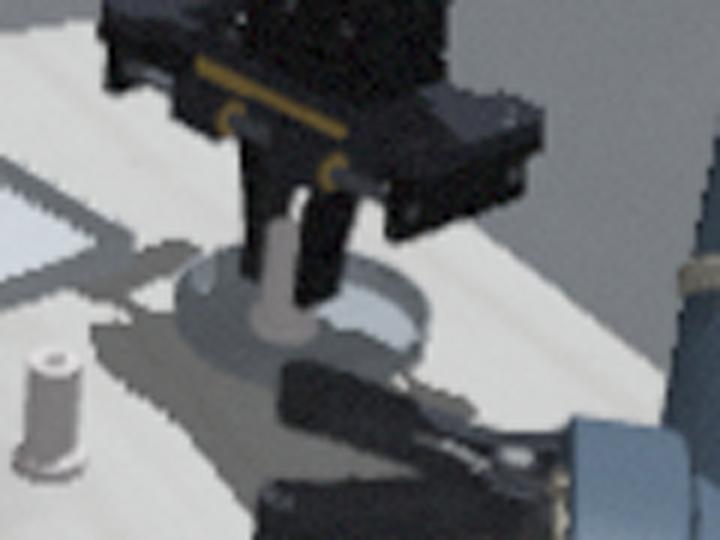

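The nozzle is inside the dish, about 1.5 mm above the floor. I'll release it.

jog_arm(targets=[{"dx":0.001,"dy":0,"dz":0,"ax":0,"ay":0,"az":0,"hand":0.1},{"dx":0.001,"dy":0,"dz":0,"ax":0,"ay":0,"az":0,"hand":0.3},{"dx":0.001,"dy":0,"dz":0,"ax":0,"ay":0,"az":0,"hand":0.35},{"dx":0.001,"dy":0,"dz":0,"ax":0,"ay":0,"az":0,"hand":0.5},{"dx":0.001,"dy":0,"dz":0,"ax":0,"ay":0,"az":0,"hand":0.6},{"dx":-0.02,"dy":0,"dz":0,"ax":0,"ay":0,"az":0,"hand":0.8},{"dx":-0.05,"dy":0,"dz":0,"ax":0,"ay":0,"az":0,"hand":1},{"dx":-0.08,"dy":0,"dz":0,"ax":0,"ay":0,"az":0,"hand":1}])

```text
time_s: 8.95
tool_pos: [0.4684, -0.3348, 0.1044]
orientation: [-0.501, -0.499, 0.501, -0.498]
force: [0.5, -0.5, -0.0]
finger_gap: 0.639
```

jog_arm(targets=[{"dx":0,"dy":0,"dz":-0.03,"ax":0,"ay":0,"az":0,"hand":1},{"dx":0,"dy":0,"dz":-0.07,"ax":0,"ay":0,"az":0,"hand":1},{"dx":0,"dy":-0.01,"dz":-0.11,"ax":0,"ay":0,"az":0,"hand":1},{"dx":0,"dy":-0.02,"dz":-0.153,"ax":0,"ay":0,"az":0,"hand":1},{"dx":0,"dy":-0.02,"dz":-0.153,"ax":0,"ay":0,"az":0,"hand":1},{"dx":0,"dy":-0.02,"dz":-0.153,"ax":0,"ay":0,"az":0,"hand":1}])

```text
time_s: 9.45
tool_pos: [0.4497, -0.1797, 0.1046]
orientation: [-0.5, -0.5, 0.5, -0.5]
force: [0.3, -0.8, -0.7]
finger_gap: 0.985
```

Run:
```python
from h import *
st()
go((.450,-.182,.019),axes((0,0,-1),(1,0,0)))
s,d=env.read_camera('scene')
crop('scene',s,(300,150,500,290),4,'pics/s6.png')
```

```text
t 9.45 p [ 0.4497 -0.1797  0.1046] gap 0.9854 F [ 0.3061 -0.8154 -0.7168] j [ 0.746   0.3634 -0.5471  2.0707  0.2679  0.775   0.0342]
[[-0.0001  1.     -0.0005]
 [-0.0003 -0.0005 -1.    ]
 [-1.     -0.0001  0.0003]]
d [0.0856 0.0003 0.0022]
a [-0.0005  0.0003  0.0001] deg 0.0
```

View pics/s6.png

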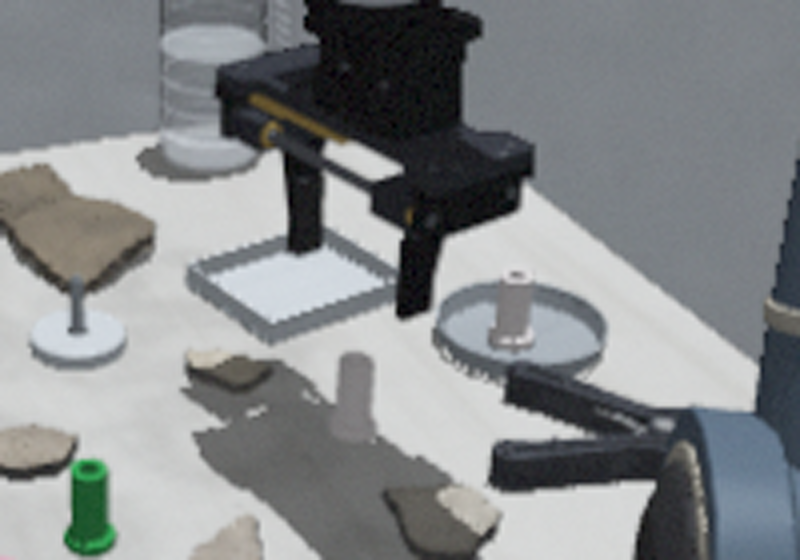

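The worn nozzle stands in the dish. Next, the sound nozzle.

jog_arm(targets=[{"dx":0.03,"dy":0,"dz":0.002,"ax":0,"ay":0,"az":0,"hand":1},{"dx":0.06,"dy":0,"dz":0.002,"ax":0,"ay":0,"az":0,"hand":1},{"dx":0.08,"dy":0,"dz":0.002,"ax":0,"ay":0,"az":0,"hand":1},{"dx":0.085,"dy":0,"dz":0.002,"ax":0,"ay":0,"az":0,"hand":0.6},{"dx":0.085,"dy":0,"dz":0.002,"ax":0,"ay":0,"az":0,"hand":0.3},{"dx":0.085,"dy":0,"dz":0.002,"ax":0,"ay":0,"az":0,"hand":0.1},{"dx":0.085,"dy":0,"dz":0.002,"ax":0,"ay":0,"az":0,"hand":0.1},{"dx":0.085,"dy":0,"dz":0.002,"ax":0,"ay":0,"az":0,"hand":0.1}], squeeze=15)

```text
time_s: 10.17
tool_pos: [0.4512, -0.1849, 0.0205]
orientation: [0.502, 0.497, -0.501, 0.499]
force: [-0.0, 0.0, 0.3]
finger_gap: 0.709
```

jog_arm(targets=[{"dx":0,"dy":0,"dz":0,"ax":0,"ay":0,"az":0,"hand":0.1},{"dx":0,"dy":0,"dz":0,"ax":0,"ay":0,"az":0,"hand":0.1},{"dx":0,"dy":0,"dz":0,"ax":0,"ay":0,"az":0,"hand":0.1},{"dx":0,"dy":0,"dz":0,"ax":0,"ay":0,"az":0,"hand":0.1},{"dx":0,"dy":0,"dz":0,"ax":0,"ay":0,"az":0,"hand":0.1},{"dx":0,"dy":0,"dz":0,"ax":0,"ay":0,"az":0,"hand":0.1},{"dx":0,"dy":0,"dz":0,"ax":0,"ay":0,"az":0,"hand":0.1},{"dx":0,"dy":0,"dz":0,"ax":0,"ay":0,"az":0,"hand":0.1}])

```text
time_s: 10.83
tool_pos: [0.4501, -0.1842, 0.0192]
orientation: [-0.501, -0.498, 0.501, -0.499]
force: [-0.4, 0.4, 0.0]
finger_gap: 0.246
```

Run:
```python
from h import *
st()
go((.602,-.264,.095),axes((0,0,-1),(1,0,0)))
```

```text
t 10.83 p [ 0.4501 -0.1842  0.0192] gap 0.2463 F [-0.4048  0.3941  0.0292] j [ 0.6737  0.5026 -0.4626  2.1237  0.3926  0.5969 -0.0741]
[[ 0.0001  1.     -0.0059]
 [-0.0001 -0.0059 -1.    ]
 [-1.      0.0001  0.0001]]
d [-0.0758  0.1524  0.0789]
a [-0.0059  0.0001 -0.0001] deg 0.3
```

jog_arm(targets=[{"dx":-0.035,"dy":0,"dz":0,"ax":0,"ay":0,"az":0,"hand":0.1},{"dx":-0.07,"dy":0,"dz":0,"ax":0,"ay":0,"az":0,"hand":0.1},{"dx":-0.076,"dy":0.03,"dz":0.016,"ax":0,"ay":0,"az":0,"hand":0.1},{"dx":-0.076,"dy":0.06,"dz":0.032,"ax":0,"ay":0,"az":0,"hand":0.1},{"dx":-0.076,"dy":0.09,"dz":0.048,"ax":0,"ay":0,"az":0,"hand":0.1},{"dx":-0.076,"dy":0.12,"dz":0.064,"ax":0,"ay":0,"az":0,"hand":0.1},{"dx":-0.076,"dy":0.152,"dz":0.079,"ax":0,"ay":0,"az":0,"hand":0.1},{"dx":-0.076,"dy":0.152,"dz":0.079,"ax":0,"ay":0,"az":0,"hand":0.1}])

```text
time_s: 11.5
tool_pos: [0.6069, -0.2674, 0.0949]
orientation: [0.503, 0.496, -0.501, 0.5]
force: [0.7, -0.2, 0.4]
finger_gap: 0.245
```

jog_arm(targets=[{"dx":0,"dy":0,"dz":0,"ax":0,"ay":0,"az":0,"hand":0.1},{"dx":0.03,"dy":0,"dz":0,"ax":0,"ay":0,"az":0,"hand":0.1},{"dx":0.055,"dy":0,"dz":0,"ax":0,"ay":0,"az":0,"hand":0.1},{"dx":0.068,"dy":0,"dz":0,"ax":0,"ay":0,"az":0,"hand":0.1},{"dx":0.068,"dy":0,"dz":0,"ax":0,"ay":0,"az":0,"hand":0.1},{"dx":0.068,"dy":0,"dz":0,"ax":0,"ay":0,"az":0,"hand":0.1}])

```text
time_s: 12.0
tool_pos: [0.6007, -0.2636, 0.027]
orientation: [-0.501, -0.499, 0.502, -0.498]
force: [0.1, -0.5, -0.1]
finger_gap: 0.248
```

Run:
```python
from h import *
st()
s,d=env.read_camera('scene')
crop('scene',s,(310,150,460,270),5,'pics/s7.png')
```

```text
t 12.0 p [ 0.6007 -0.2636  0.027 ] gap 0.2482 F [ 0.0672 -0.5147 -0.0847] j [ 0.6605  0.694  -0.4502  1.7151  0.3889  0.8239  0.0273]
[[-0.0014  1.     -0.0055]
 [ 0.0006 -0.0055 -1.    ]
 [-1.     -0.0014 -0.0006]]
```

View pics/s7.png

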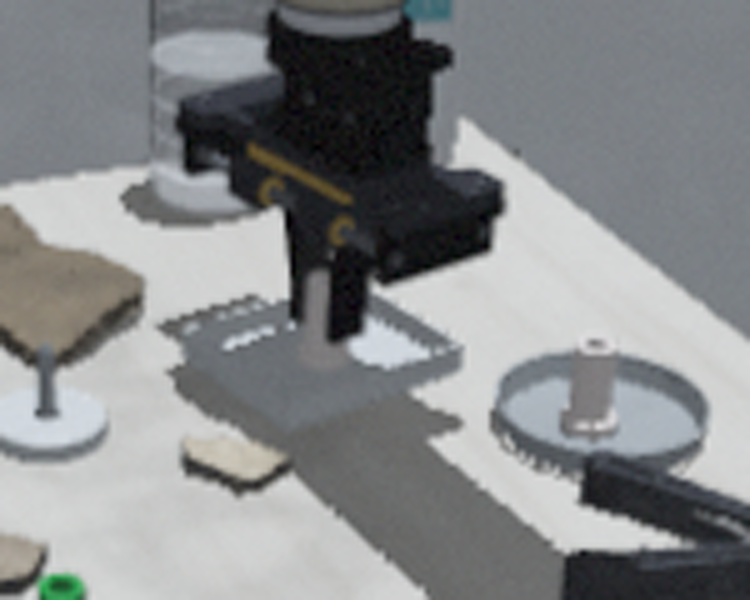

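jog_arm(targets=[{"dx":0.003,"dy":0,"dz":0,"ax":0,"ay":0,"az":0,"hand":0.1},{"dx":0.005,"dy":0,"dz":0,"ax":0,"ay":0,"az":0,"hand":0.1},{"dx":0.005,"dy":0,"dz":0,"ax":0,"ay":0,"az":0,"hand":0.1},{"dx":0.005,"dy":0,"dz":0,"ax":0,"ay":0,"az":0,"hand":0.3},{"dx":0.005,"dy":0,"dz":0,"ax":0,"ay":0,"az":0,"hand":0.4},{"dx":0.005,"dy":0,"dz":0,"ax":0,"ay":0,"az":0,"hand":0.5},{"dx":0.005,"dy":0,"dz":0,"ax":0,"ay":0,"az":0,"hand":0.6},{"dx":0.005,"dy":0,"dz":0,"ax":0,"ay":0,"az":0,"hand":0.6}])

```text
time_s: 12.72
tool_pos: [0.6016, -0.2642, 0.0223]
orientation: [0.502, 0.498, -0.501, 0.499]
force: [-0.5, 0.4, 0.1]
finger_gap: 0.519
```

jog_arm(targets=[{"dx":-0.03,"dy":0,"dz":0,"ax":0,"ay":0,"az":0,"hand":0.8},{"dx":-0.07,"dy":0,"dz":0,"ax":0,"ay":0,"az":0,"hand":0.8},{"dx":-0.11,"dy":0,"dz":0,"ax":0,"ay":0,"az":0,"hand":0.8},{"dx":-0.15,"dy":0,"dz":0,"ax":0,"ay":0,"az":0,"hand":0.8},{"dx":-0.19,"dy":0,"dz":0,"ax":0,"ay":0,"az":0,"hand":0.8},{"dx":-0.22,"dy":0,"dz":0,"ax":0,"ay":0,"az":0,"hand":0.8},{"dx":-0.22,"dy":0,"dz":0,"ax":0,"ay":0,"az":0,"hand":0.8}])

```text
time_s: 13.3
tool_pos: [0.6054, -0.2646, 0.2506]
orientation: [0.504, 0.494, -0.499, 0.503]
force: [-0.1, -0.5, 1.0]
finger_gap: 0.796
```

Run:
```python
from h import *
st()
s,d=env.read_camera('scene')
crop('scene',s,(310,150,460,270),5,'pics/s8.png')
D=np.load('top0.npz');S=np.load('scene0.npz')
for n,Z in(('top',D),('scene',S)):
    C=cloud(n,Z['d']);p=Z['p'].astype(int)
    m=(C[...,2]>.160)&(C[...,2]<.195)&(C[...,0]>.42)&(C[...,0]<.54)&(C[...,1]>.1)&(C[...,1]<.32)
    P=C[m];print(n,len(P),P.mean(0),P.min(0),P.max(0))
    l=cv2.fitLine(P[:,:2].astype(np.float32),cv2.DIST_HUBER,0,.01,.01).ravel();print('line',l,np.degrees(np.arctan2(-l[0],l[1])))
    # project on plane z=.175 by pixel rays
    m2=(C[...,2]>.128)&(C[...,2]<.142)&(C[...,0]>.4)&(C[...,1]>0)&(C[...,0]<.75)&(C[...,1]<.4)
    r=cv2.minAreaRect(C[m2][:,:2].astype(np.float32));print('lid',r)
```

```text
t 13.3 p [ 0.6054 -0.2646  0.2506] gap 0.7963 F [-0.1345 -0.479   0.9913] j [ 0.7196  0.471  -0.5366  1.5246  0.2534  1.2013  0.1361]
[[ 0.0131  0.9999 -0.0062]
 [-0.005  -0.0061 -1.    ]
 [-0.9999  0.0131  0.0049]]
top 232 [0.4822 0.2126 0.1785] [0.4734 0.1605 0.1605] [0.4921 0.2698 0.1853]
line [0.1017 0.9948 0.4822 0.2126] -5.8362713
lid ((0.568256676197052, 0.2070074826478958), (0.2868082821369171, 0.2201114296913147), 84.49333190917969)
scene 322 [0.4798 0.2215 0.1745] [0.4707 0.1646 0.1601] [0.489  0.2733 0.1809]
line [0.1019 0.9948 0.4798 0.2215] -5.847069
lid ((0.5664343237876892, 0.2107076346874237), (0.28346019983291626, 0.21987999975681305), 84.27404022216797)
```

View pics/s8.png

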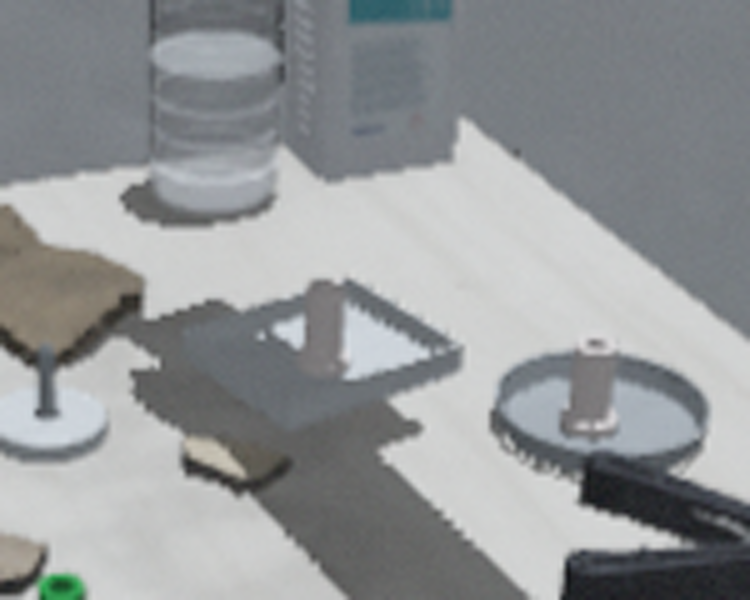

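Both nozzles stand where they should: the sound one in the tray, the worn one in the dish. Both cameras agree on the handle (about 0.4825, 0.217, 0.175; cabinet yaw −5.8°), and this matches the lid geometry.

Run:
```python
from h import *
R=axes((0,0,-1),(.9948,-.1018,0)); go((.4825,.217,.25),R)
```

```text
d [-0.0056 -0.1241 -0.4806]
a [ 0.0959  0.0028 -0.0081] deg 5.5
```

jog_arm(targets=[{"dx":-0.006,"dy":-0.01,"dz":-0.04,"ax":0.096,"ay":0.003,"az":0,"hand":0.8},{"dx":-0.006,"dy":-0.02,"dz":-0.08,"ax":0.096,"ay":0.003,"az":0,"hand":0.8},{"dx":-0.006,"dy":-0.03,"dz":-0.12,"ax":0.096,"ay":0.003,"az":0,"hand":0.8},{"dx":-0.006,"dy":-0.04,"dz":-0.16,"ax":0.096,"ay":0.003,"az":0,"hand":0.8},{"dx":-0.006,"dy":-0.05,"dz":-0.2,"ax":0.096,"ay":0.003,"az":0,"hand":0.8},{"dx":-0.006,"dy":-0.06,"dz":-0.24,"ax":0.096,"ay":0.003,"az":0,"hand":0.8},{"dx":-0.006,"dy":-0.07,"dz":-0.28,"ax":0.096,"ay":0.003,"az":0,"hand":0.8},{"dx":-0.006,"dy":-0.08,"dz":-0.32,"ax":0.096,"ay":0.003,"az":0,"hand":0.8}])

```text
time_s: 14.02
tool_pos: [0.5218, 0.0578, 0.247]
orientation: [0.525, 0.475, -0.525, 0.473]
force: [1.3, 0.3, -0.1]
finger_gap: 0.801
```

Run:
```python
from h import *
st()
R=axes((0,0,-1),(.9948,-.1018,0)); go((.4825,.217,.25),R)
```

```text
t 14.02 p [0.5218 0.0578 0.247 ] gap 0.8006 F [ 1.2696  0.312  -0.0919] j [ 0.3654  0.2677 -0.6649  1.8264  0.1801  1.1101 -0.4652]
[[-0.0018  0.9948 -0.1021]
 [ 0.0024 -0.1021 -0.9948]
 [-1.     -0.002  -0.0022]]
d [-0.0025 -0.0554 -0.1544]
a [-0.0003 -0.0022  0.002 ] deg 0.2
```

jog_arm(targets=[{"dx":-0.003,"dy":-0.013,"dz":-0.038,"ax":0,"ay":0,"az":0,"hand":0.8},{"dx":-0.003,"dy":-0.026,"dz":-0.076,"ax":0,"ay":0,"az":0,"hand":0.8},{"dx":-0.003,"dy":-0.04,"dz":-0.115,"ax":0,"ay":0,"az":0,"hand":0.8},{"dx":-0.003,"dy":-0.055,"dz":-0.154,"ax":0,"ay":0,"az":0,"hand":0.8},{"dx":-0.003,"dy":-0.055,"dz":-0.154,"ax":0,"ay":0,"az":0,"hand":0.8},{"dx":-0.003,"dy":-0.055,"dz":-0.154,"ax":0,"ay":0,"az":0,"hand":0.8},{"dx":-0.003,"dy":-0.055,"dz":-0.154,"ax":0,"ay":0,"az":0,"hand":0.8}])

```text
time_s: 14.6
tool_pos: [0.4841, 0.2143, 0.2505]
orientation: [-0.525, -0.475, 0.525, -0.473]
force: [0.4, -0.9, -0.4]
finger_gap: 0.8
```

Run:
```python
from h import *
st()
R=axes((0,0,-1),(.9948,-.1018,0)); go((.4825,.217,.1563),R)
s,d=env.read_camera('scene')
crop('scene',s,(110,130,330,300),3.5,'pics/s9.png')
```

```text
t 14.6 p [0.4841 0.2143 0.2505] gap 0.8002 F [ 0.4122 -0.93   -0.4407] j [ 0.1114  0.2862 -0.736   1.8103  0.2093  1.1255 -0.797 ]
[[-0.0015  0.9948 -0.1016]
 [ 0.0015 -0.1016 -0.9948]
 [-1.     -0.0016 -0.0013]]
d [ 0.0942 -0.0017 -0.0024]
a [ 0.0002 -0.0013  0.0016] deg 0.1
```

View pics/s9.png

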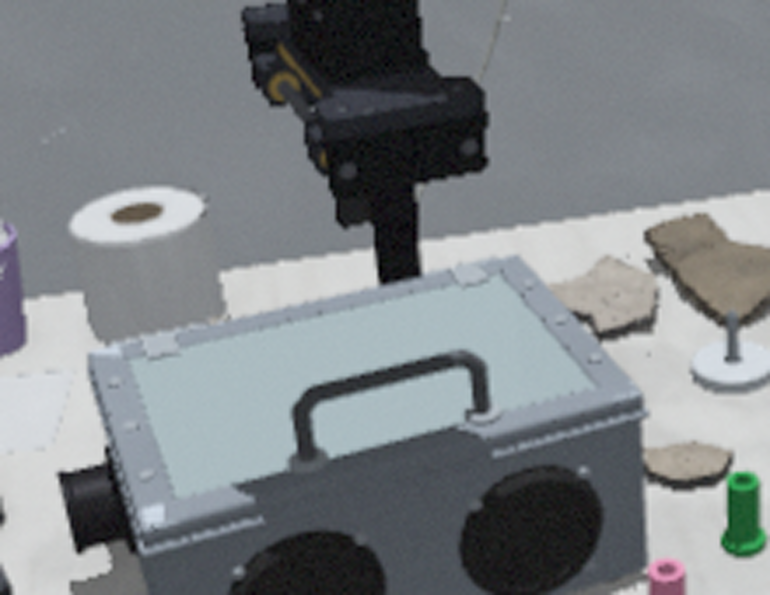

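jog_arm(targets=[{"dx":0.03,"dy":-0.0015,"dz":-0.002,"ax":0,"ay":0,"az":0,"hand":0.8},{"dx":0.055,"dy":-0.0015,"dz":-0.002,"ax":0,"ay":0,"az":0,"hand":0.8},{"dx":0.075,"dy":-0.0015,"dz":-0.002,"ax":0,"ay":0,"az":0,"hand":0.8},{"dx":0.088,"dy":-0.0015,"dz":-0.002,"ax":0,"ay":0,"az":0,"hand":0.8},{"dx":0.093,"dy":-0.0015,"dz":-0.002,"ax":0,"ay":0,"az":0,"hand":0.8},{"dx":0.093,"dy":-0.0015,"dz":-0.002,"ax":0,"ay":0,"az":0,"hand":0.8}])

```text
time_s: 15.15
tool_pos: [0.483, 0.2154, 0.1572]
orientation: [-0.525, -0.474, 0.526, -0.472]
force: [0.1, 0.0, 0.5]
finger_gap: 0.797
```

Run:
```python
from h import *
st()
s,d=env.read_camera('scene')
crop('scene',s,(150,190,280,290),6,'pics/s10.png')
```

```text
t 15.15 p [0.483  0.2154 0.1572] gap 0.7969 F [0.0886 0.0091 0.5277] j [ 0.0604  0.3889 -0.6987  1.9192  0.303   0.9422 -0.8873]
[[-0.0026  0.9945 -0.1047]
 [ 0.0014 -0.1047 -0.9945]
 [-1.     -0.0027 -0.0011]]
```

View pics/s10.png

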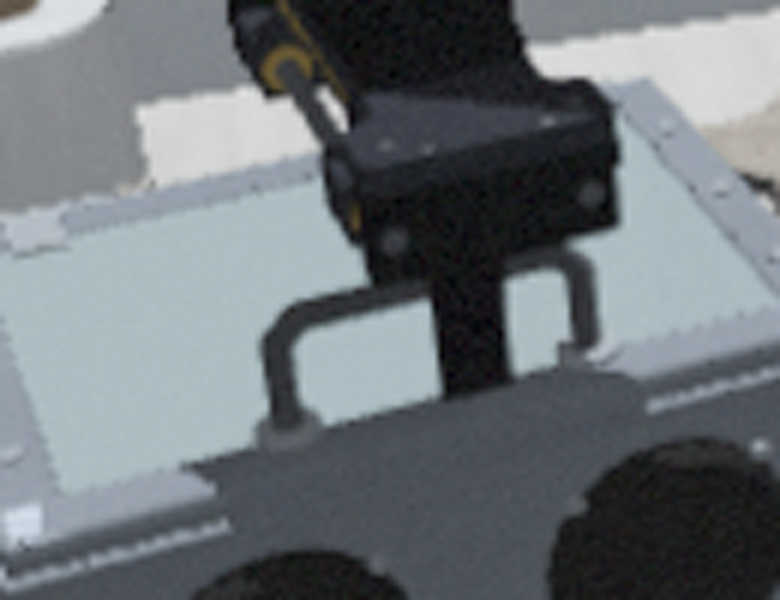

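The bar lies between the fingers, with the front finger in front of it and near the middle. I'll close on it.

jog_arm(targets=[{"dx":0,"dy":0,"dz":0,"ax":0,"ay":0,"az":0,"hand":0.0},{"dx":0,"dy":0,"dz":0,"ax":0,"ay":0,"az":0,"hand":0.0},{"dx":0,"dy":0,"dz":0,"ax":0,"ay":0,"az":0,"hand":0.0},{"dx":0,"dy":0,"dz":0,"ax":0,"ay":0,"az":0,"hand":0.0},{"dx":0,"dy":0,"dz":0,"ax":0,"ay":0,"az":0,"hand":0.0},{"dx":0,"dy":0,"dz":0,"ax":0,"ay":0,"az":0,"hand":0.0},{"dx":0,"dy":0,"dz":0,"ax":0,"ay":0,"az":0,"hand":0.0},{"dx":0,"dy":0,"dz":0,"ax":0,"ay":0,"az":0,"hand":0.0}], squeeze=30)

```text
time_s: 15.87
tool_pos: [0.4831, 0.2176, 0.1587]
orientation: [0.526, 0.475, -0.524, 0.473]
force: [-0.8, -0.6, -0.8]
finger_gap: 0.28
```

jog_arm(targets=[{"dx":0,"dy":0,"dz":0,"ax":0,"ay":0,"az":0,"hand":0.0},{"dx":0,"dy":0,"dz":0,"ax":0,"ay":0,"az":0,"hand":0.0},{"dx":0,"dy":0,"dz":0,"ax":0,"ay":0,"az":0,"hand":0.0},{"dx":0,"dy":0,"dz":0,"ax":0,"ay":0,"az":0,"hand":0.0},{"dx":0,"dy":0,"dz":0,"ax":0,"ay":0,"az":0,"hand":0.0},{"dx":0,"dy":0,"dz":0,"ax":0,"ay":0,"az":0,"hand":0.0},{"dx":0,"dy":0,"dz":0,"ax":0,"ay":0,"az":0,"hand":0.0},{"dx":0,"dy":0,"dz":0,"ax":0,"ay":0,"az":0,"hand":0.0}], squeeze=40)

```text
time_s: 16.53
tool_pos: [0.4823, 0.2176, 0.1585]
orientation: [0.525, 0.475, -0.524, 0.473]
force: [-4.0, 0.4, 2.9]
finger_gap: 0.099
```

Run:
```python
from h import *
st()
s=env.observe();print(s['ft_torque'])
a0=np.arctan2(46,190);r=np.hypot(46,190)/1000
for k in range(0,61,5):
    a=a0+np.radians(k); print(k,'dx %.4f dy %.4f'%(-r*(np.sin(a)-np.sin(a0)),r*(np.cos(a0)-np.cos(a))))
```

```text
t 16.53 p [0.4823 0.2176 0.1585] gap 0.0986 F [-4.0067  0.3928  2.8756] j [ 0.0586  0.3871 -0.7011  1.9183  0.3022  0.943  -0.8875]
[[-0.0012  0.9948 -0.1015]
 [ 0.0025 -0.1015 -0.9948]
 [-1.     -0.0015 -0.0024]]
[-0.0351  1.0219 -0.0258]
0 dx -0.0000 dy 0.0000
5 dx -0.0164 dy 0.0047
10 dx -0.0323 dy 0.0109
15 dx -0.0476 dy 0.0184
20 dx -0.0622 dy 0.0272
25 dx -0.0760 dy 0.0372
30 dx -0.0888 dy 0.0485
35 dx -0.1007 dy 0.0607
40 dx -0.1114 dy 0.0740
45 dx -0.1209 dy 0.0882
50 dx -0.1291 dy 0.1031
55 dx -0.1360 dy 0.1187
60 dx -0.1415 dy 0.1348
```

Gripped on the 10 mm bar. I'll lift along the arc.

jog_arm(targets=[{"dx":-0.008,"dy":0.002,"dz":0,"ax":0,"ay":0,"az":0,"hand":0.0},{"dx":-0.0164,"dy":0.0047,"dz":0,"ax":0,"ay":0,"az":0,"hand":0.0},{"dx":-0.0245,"dy":0.0077,"dz":0,"ax":0,"ay":0,"az":0,"hand":0.0},{"dx":-0.0323,"dy":0.0109,"dz":0,"ax":0,"ay":0,"az":0,"hand":0.0},{"dx":-0.04,"dy":0.0145,"dz":0,"ax":0,"ay":0,"az":0,"hand":0.0},{"dx":-0.0476,"dy":0.0184,"dz":0,"ax":0,"ay":0,"az":0,"hand":0.0},{"dx":-0.055,"dy":0.0227,"dz":0,"ax":0,"ay":0,"az":0,"hand":0.0},{"dx":-0.0622,"dy":0.0272,"dz":0,"ax":0,"ay":0,"az":0,"hand":0.0}], squeeze=40)

```text
time_s: 17.2
tool_pos: [0.5091, 0.2149, 0.2216]
orientation: [-0.525, -0.475, 0.525, -0.473]
force: [-5.6, 1.6, -2.7]
finger_gap: 0.096
```

Run:
```python
from h import *
st();print(env.observe()['ft_torque'])
s,d=env.read_camera('scene')
crop('scene',s,(110,100,330,300),3,'pics/s11.png')
```

```text
t 17.2 p [0.5091 0.2149 0.2216] gap 0.0964 F [-5.5588  1.5874 -2.6941] j [ 0.0925  0.355  -0.7155  1.7968  0.2563  1.0864 -0.8145]
[[-0.0026  0.9948 -0.1014]
 [ 0.0028 -0.1014 -0.9948]
 [-1.     -0.0028 -0.0025]]
[0.4281 1.3929 0.0068]
```

View pics/s11.png

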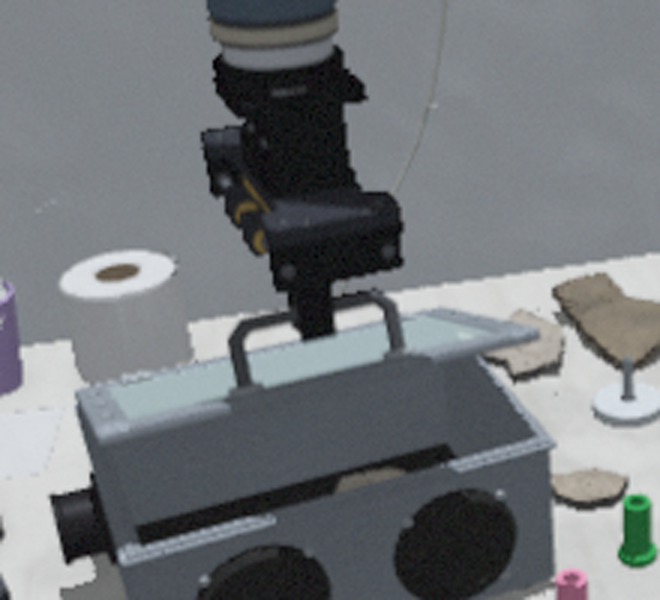

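The lid is rising with the bar held (about 20°). I'll continue.

jog_arm(targets=[{"dx":-0.007,"dy":0.005,"dz":0,"ax":0,"ay":0,"az":0,"hand":0.0},{"dx":-0.0138,"dy":0.01,"dz":0,"ax":0,"ay":0,"az":0,"hand":0.0},{"dx":-0.0203,"dy":0.0156,"dz":0,"ax":0,"ay":0,"az":0,"hand":0.0},{"dx":-0.0266,"dy":0.0213,"dz":0,"ax":0,"ay":0,"az":0,"hand":0.0},{"dx":-0.0327,"dy":0.0273,"dz":0,"ax":0,"ay":0,"az":0,"hand":0.0},{"dx":-0.0385,"dy":0.0335,"dz":0,"ax":0,"ay":0,"az":0,"hand":0.0},{"dx":-0.044,"dy":0.04,"dz":0,"ax":0,"ay":0,"az":0,"hand":0.0},{"dx":-0.0492,"dy":0.0468,"dz":0,"ax":0,"ay":0,"az":0,"hand":0.0}], squeeze=40)

```text
time_s: 17.92
tool_pos: [0.555, 0.2102, 0.2721]
orientation: [-0.524, -0.476, 0.525, -0.473]
force: [-9.2, 0.3, 4.6]
finger_gap: 0.1
```

Run:
```python
from h import *
st();print(env.observe()['ft_torque'])
s,d=env.read_camera('scene');t,dt=env.read_camera('top')
cv2.imwrite('pics/s12.png',s[:,:,::-1])
cv2.imwrite('pics/t12.png',t[:,:,::-1])
```

```text
t 17.92 p [0.555  0.2102 0.2721] gap 0.1 F [-9.2195  0.3017  4.6142] j [ 0.0992  0.3806 -0.7052  1.6401  0.2552  1.2181 -0.7611]
[[-0.0033  0.9949 -0.101 ]
 [ 0.0026 -0.101  -0.9949]
 [-1.     -0.0036 -0.0022]]
[0.1213 2.1392 0.0143]
```

View pics/s12.png

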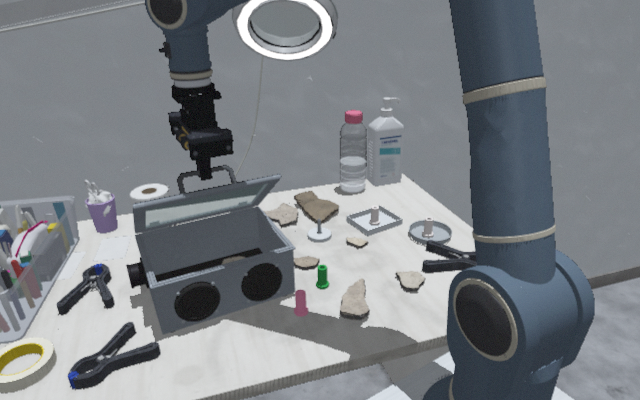

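View pics/t12.png

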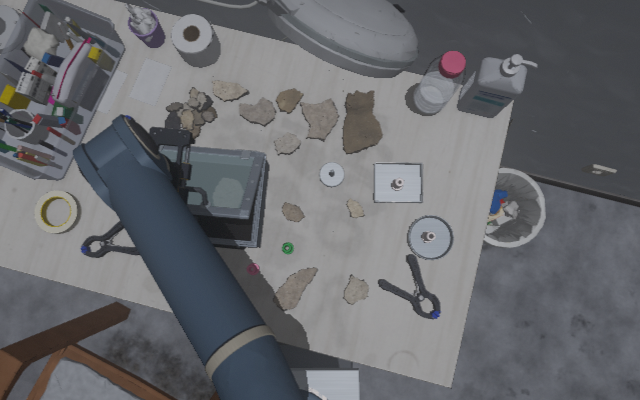

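jog_arm(targets=[{"dx":-0.0055,"dy":0.0065,"dz":0,"ax":0,"ay":0,"az":0,"hand":0.0},{"dx":-0.0105,"dy":0.0135,"dz":0,"ax":0,"ay":0,"az":0,"hand":0.0},{"dx":-0.015,"dy":0.0205,"dz":0,"ax":0,"ay":0,"az":0,"hand":0.0},{"dx":-0.019,"dy":0.028,"dz":0,"ax":0,"ay":0,"az":0,"hand":0.0},{"dx":-0.0225,"dy":0.0358,"dz":0,"ax":0,"ay":0,"az":0,"hand":0.0},{"dx":-0.026,"dy":0.0435,"dz":0,"ax":0,"ay":0,"az":0,"hand":0.0},{"dx":-0.029,"dy":0.0515,"dz":0,"ax":0,"ay":0,"az":0,"hand":0.0},{"dx":-0.0315,"dy":0.0595,"dz":0,"ax":0,"ay":0,"az":0,"hand":0.0}], squeeze=40)

```text
time_s: 18.68
tool_pos: [0.6163, 0.2041, 0.3046]
orientation: [0.526, 0.475, -0.523, 0.473]
force: [-4.8, 1.1, 4.2]
finger_gap: 0.099
```

jog_arm(targets=[{"dx":0,"dy":0,"dz":0,"ax":0,"ay":0,"az":0,"hand":0.0},{"dx":0,"dy":0,"dz":0,"ax":0,"ay":0,"az":0,"hand":0.0},{"dx":0,"dy":0,"dz":0,"ax":0,"ay":0,"az":0,"hand":0.0}])

```text
time_s: 18.93
tool_pos: [0.6168, 0.204, 0.3046]
orientation: [0.527, 0.474, -0.523, 0.473]
force: [-4.1, 1.2, 5.1]
finger_gap: 0.103
```

Run:
```python
from h import *
st();print(env.observe()['ft_torque'])
s,d=env.read_camera('scene');t,dt=env.read_camera('top')
cv2.imwrite('pics/s13.png',s[:,:,::-1]);np.savez('s13.npz',p=s,d=d);np.savez('t13.npz',p=t,d=dt)
crop('scene',s,(100,130,320,300),3.5,'pics/s13b.png')
```

```text
t 18.93 p [0.6168 0.204  0.3046] gap 0.1028 F [-4.0988  1.1563  5.0588] j [ 0.0842  0.4509 -0.6811  1.4653  0.2851  1.321  -0.7191]
[[ 0.0035  0.9948 -0.1021]
 [ 0.0044 -0.1021 -0.9948]
 [-1.      0.0031 -0.0047]]
[0.1508 0.9143 0.0531]
```

View pics/s13b.png

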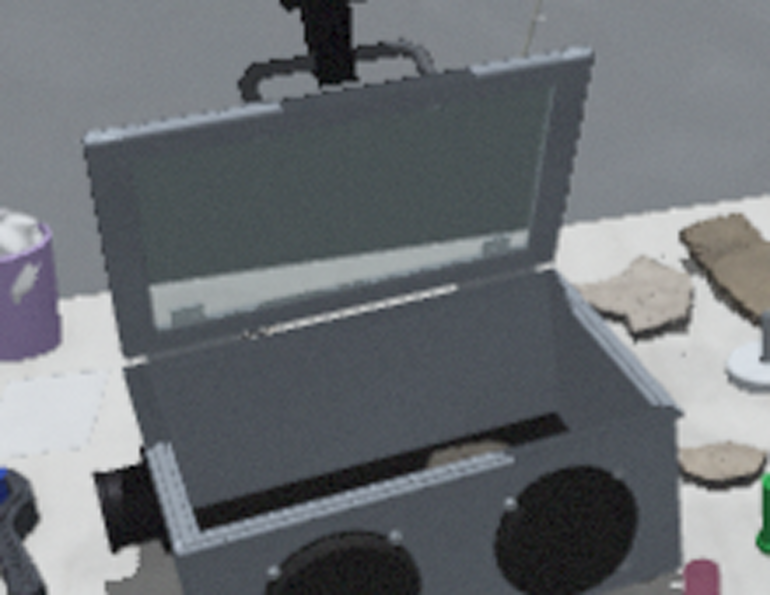

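```bash
cat > ang.py <<'E'
from h import *
def ang(d):
    C=cloud('scene',d)
    yc=np.array([.102,.9948]);xc=np.array([.9948,-.102]);h=np.array([.6715,.1977])
    X=(C[...,:2]-h)@xc;Y=(C[...,:2]-h)@yc;Z=C[...,2]-.129
    v,u=np.mgrid[:400,:640]
    m=(Z>.02)&(Z<.19)&(abs(Y)<.135)&(X<.02)&(X>-.135)&(d>0)&(abs(Y)>.03)&(X<-.25*Z+.02)
    m&=abs(X*np.sin(1.047)+Z*np.cos(1.047))<.03
    P=np.stack([X[m],Z[m],Y[m]],1)
    for _ in range(6):
        A=np.c_[P[:,1],P[:,2],np.ones(len(P))];c=np.linalg.lstsq(A,P[:,0],rcond=None)[0]
        r=P[:,0]-A@c;P=P[abs(r)<max(2.5*np.median(abs(r)),.002)]
    print(len(P),'angle',np.degrees(np.arctan2(1,-c[0])),c,'res',np.median(abs(r)))
    return m
E
python3 - <<'E'
from ang import *
ang(np.load('s13.npz')['d'])
# baseline shut lid
D=np.load('scene0.npz')['d'];C=cloud('scene',D)
h=np.array([.6715,.1977]);X=(C[...,:2]-h)@[.9948,-.102];Y=(C[...,:2]-h)@[.102,.9948];Z=C[...,2]
m=(X>-.15)&(X<-.02)&(abs(Y)<.12)&(abs(Z-.133)<.012)
A=np.c_[X[m],Y[m],np.ones(m.sum())];print('shut',np.linalg.lstsq(A,Z[m],rcond=None)[0],m.sum())
# kinematic estimate
p=np.array([.6168,.204]);
for dz in (0,-.002,-.004):
  gx=(p-h)@[.9948,-.102];gz=.3046+.0187+dz-.129
  print(gx,gz,np.hypot(gx,gz),np.degrees(np.arctan2(gz,-gx)-np.arctan2(46,190)))
E
```

```text
4209 angle 59.79423457310253 [-0.5821 -0.0018 -0.0007] res 0.00082946077314483
shut [0.0035 0.0005 0.1331] 3151
-0.055058159999999974 0.19429999999999997 0.2019502190704075 60.5693016891885
-0.055058159999999974 0.19229999999999997 0.20002672567081026 60.41311554445677
-0.055058159999999974 0.19029999999999997 0.19810474750138016 60.25389761518735
```

Fitted lid angle is 59.8° (the shut lid reads about 0.2° low, so 60.0°). The kinematic estimate is 60.3–60.6°. I'll hold and check for drift.

jog_arm(targets=[{"dx":0,"dy":0,"dz":0,"ax":0,"ay":0,"az":0,"hand":0.0},{"dx":0,"dy":0,"dz":0,"ax":0,"ay":0,"az":0,"hand":0.0},{"dx":0,"dy":0,"dz":0,"ax":0,"ay":0,"az":0,"hand":0.0},{"dx":0,"dy":0,"dz":0,"ax":0,"ay":0,"az":0,"hand":0.0},{"dx":0,"dy":0,"dz":0,"ax":0,"ay":0,"az":0,"hand":0.0},{"dx":0,"dy":0,"dz":0,"ax":0,"ay":0,"az":0,"hand":0.0},{"dx":0,"dy":0,"dz":0,"ax":0,"ay":0,"az":0,"hand":0.0},{"dx":0,"dy":0,"dz":0,"ax":0,"ay":0,"az":0,"hand":0.0}])

```text
time_s: 19.7
tool_pos: [0.6166, 0.204, 0.3045]
orientation: [0.527, 0.474, -0.523, 0.474]
force: [-3.9, 1.5, 6.3]
finger_gap: 0.098
```

Run:
```python
from ang import *
st();s,d=env.read_camera('scene');ang(d)
cv2.imwrite('pics/s14.png',s[:,:,::-1])
```

```text
t 19.7 p [0.6166 0.204  0.3045] gap 0.0979 F [-3.8898  1.4542  6.2701] j [ 0.0842  0.4507 -0.6811  1.4658  0.2851  1.3208 -0.7192]
[[ 0.0036  0.9948 -0.102 ]
 [ 0.0043 -0.102  -0.9948]
 [-1.      0.0031 -0.0046]]
4109 angle 59.80194749169104 [-0.582  -0.0021 -0.0008] res 0.0008104807342124484
```

View pics/s14.png

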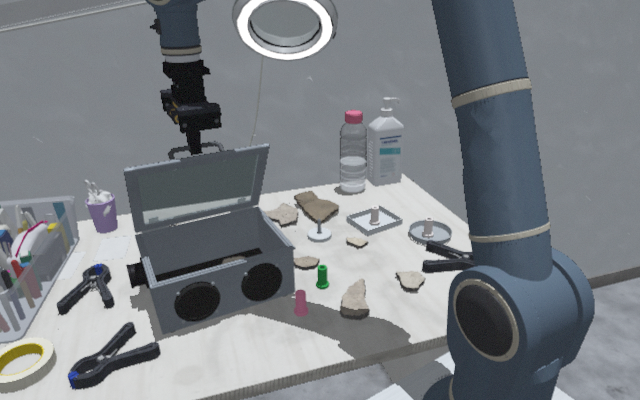

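The lid is steady at 60°, and the nozzles stand in the tray (375,215) and dish (429,228). The sherds have not moved. I'm handing in.

```bash
python3 -c "
from station import env
print(env.job_done())"
```

```text
the job is handed in; nothing more can be done
None
```

The job is done and handed in at about 19.8 s, with the gripper still holding the lid open at 60°.

- **Worn nozzle:** the first one I tried (the left one) slid right down the pin. I let it go there, and the picture showed its flange flat on the gauge's base. I then stood it in the round dish.
- **Sound nozzle:** the other one stands in the rectangular tray. I did not try it on the pin, because only one nozzle is worn and the first had already gone right down.
- **Lid:** I lifted it by the handle bar and hold it with a 40 N grip. A plane fitted to the lid reads 59.8°, or about 60.0° once the 0.2° error seen on the shut lid is allowed for. It did not change over a further 0.7 s of holding.

**Last checks:** estimating the angle from the arm's own position gave 60.3–60.6°, so the two disagree by about half a degree. The last picture shows both nozzles upright in place and the sherds where they were. The highest tool force I read was about 10 N, while lifting the lid. The two cameras differed by up to about 5 mm in y, so I averaged them or used relative offsets, and checked alignment by eye before the pin fit and the handle grasp.

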